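Tray up the seized coins with tongs

ROBOT

A 6-joint arm with a two-finger parallel gripper is mounted at the origin on the work surface. World frame = base frame: x ahead of the robot, y to its left, z up, the work surface at z = 0. Lengths are in mm, angles in rad, forces in N, time in s.
With the tool pointing down it reaches from about 375 to 925 mm from the base axis. Payload 5.7 kg.
Tool frame: the origin (TCP) lies at the very end of the fingers, on their centre line; the grasp point (between the pads) lies 19 mm behind it (r.grip_point_offset is the z of the grasp point in the tool frame, in mm); z points along the fingers, y is the direction in which the jaws open and shut (so a half turn about z gives the same grasp; the last joint's range is limited). The gripper opens to 88 mm and grips with 3 to 60 N. Pads are 20 mm wide; open, the fingers measure 115 mm over their backs; the gripper's body (75 mm by 178 mm) begins 61 mm behind the grasp point.
Start: joints at [-1.374, 0.359, 1.51, -0, 1.272, -0.115], TCP at [184.048, -571.042, 222.623] pointing down, gripper open.
Joint ranges: [-2.97, 2.97], [-1.01, 2.36], [0.21, 2.38], [-0.96, 4.11], [0.2, 2.71], [-2.98, 2.98]. Speed limits (rad/s): [2.39, 2.39, 3.14, 3.14, 3.14, 3.14].

INTERFACE

Orientations are given as [roll, pitch, yaw] about the fixed x, y, z axes, in that order (R = Rz(yaw) Ry(pitch) Rx(roll)).
In Python, from station import read_state, get_image, calibration, r gives the robot as it stands.
- The arm moves only by the tool apply_moves, never from a script. Its argument "rows" is one flat list of numbers, 5 for each row, row after row: the opening, from 0 (shut) to 1 (fully open), then the shift along the tool's x, y, z in mm, then the turn about the tool's z in rad. In form: [jaw, tx, ty, tz, spin, jaw, tx, ty, tz, spin, ...]. A call has 1 to 20 rows; each row is the pose to reach, as a shift and turn from the pose commanded when the call began, along the tool's axes at that moment; what a row does not reach only later rows make up. A row lasts 1/10 s, in which the tool goes at most 50 mm and 8.59 degrees, less where a joint would pass 70% of its speed; a pose out of reach is approached as far as the arm can. A call with a gripper value outside its range is refused whole. The fingers move at their own pace and stop on an object; the grip force is fixed at half the most. Time passes only in rows, so rows that repeat a pose let the fingers close. It gives the time, the measured TCP pose, the force and the opening at its end, in the units of the state.
- read_state(): the state, without advancing time (a new reading comes with each control period).
- get_image(name): name is "scene" or "top" or "wrist"; returns the picture (420x560x3 uint8, red, green, blue); there is no depth.
- calibration(name): a dict with "fx", "fy", "cx", "cy" (pixels), "k1" (the pictures are not rectified: a ray, as slopes to the right and down, at radius r is drawn at 1 + k1 r^2 times it, then the intrinsics apply), "rvec" (rotation vector, rad) and "tvec" (3), from world to camera coordinates, as OpenCV has them; the wrist camera has in their place "hand_eye" (4x4, takes a point from camera to tool coordinates, whose origin is the TCP and whose axes are the flange's). Camera axes: x right, y down, z forward; pixel columns grow to the right and rows downward; lengths in mm; the calibration is good to about 2 mm. A picture is of the moment at which its call begins: read the wrist's pose just before it. calibration takes no time and is no camera call.
- r.finish_job(): hands the job in, once; it reports no verdict.
The state is a dict: "clock": time; "joint_positions": joint angles; "joint_velocities": joint speeds; "tau": joint torques, N m; "position": TCP position; "tool_rot": TCP orientation; "ft_force": force on the tool from outside, world axes, zero at the start; "moment": the same for the moment, N m; "opening": opening from 0.0 (shut) to 1.0 (fully open).
Only numpy, scipy, OpenCV 4.12 (cv2) and the standard library are available. Lean on these libraries where they do the work, as an engineer would, in place of code of your own. Each camera call takes 0.05 s, during which the arm holds its last target. There are 200 camera calls.

TASK

Squeeze the orange tab on the blue cover of the exhibit tray, pivot the cover out and lay it flat, right way up, in the middle of the grey mat. Then take the sprung tongs from their wooden stand and with them set every coin capsule on the table down in the tray, one to a recess, gold ones in the big recesses and silver ones in the small, fully seated and flat; finally stand the tongs back in their stand. The coins are exhibits: they must never be touched by the robot itself, only by the tongs, and the other things on the table are to be left where they are.

Things in the scene. Friction and masses are not known exactly. Their poses are not given: they have to be found in the camera images.
- tray: Exhibit tray, fixed: grey plate 152 mm square, top 12 mm above the table, in a black rim 5 mm thick, 22 mm tall. Origin: centre of its underside; z up. Lips with undersides 5.5 mm over the plate, tops level with the rim, hold the cover: two black ones on the -x side (robot side) at y = +-45 mm, x = -76 to -70 mm; an orange one, 30 mm wide, on the +x side at y = 0, x = 72 to 76 mm, over the catch.
- recess_big_a (a point): Centre of a big round recess at tray x -31, y +31 mm, at the level of the plate's top: 41 mm across, 4 mm deep. Either big recess suits either gold coin.
- recess_big_b (a point): The other big recess, at tray x +31, y -31 mm: 41 mm across, 4 mm deep.
- recess_small_a (a point): Centre of a small round recess at tray x +31, y +31 mm, at the level of the plate's top: 33 mm across, 4 mm deep. Either small recess suits either silver coin.
- recess_small_b (a point): The other small recess, at tray x -31, y -31 mm: 33 mm across, 4 mm deep.
- cover_mid (a point): Loose blue snap-in cover, 115 g, 148 mm wide (y), 4 mm thick, x = -75 to +64 mm about this point, which is half-way through its thickness. At the start it lies on the tray's plate, this point over the tray's centre, axes as the tray's. A fixed white ridge stands on it: 6 mm thick (x), 26 mm wide (y), centred at x = +13 mm, top 30 mm over the cover's underside.
- ridge (a point): The white ridge on the cover: its middle, 20 mm over the cover's underside.
- tab_top (a point): Orange release tab on the cover, like the ridge and parallel to it, 30 mm further along cover +x at rest (outer faces 36 mm apart). The point is its middle, 20 mm over the cover's underside. A finger outside each, from above: pinching tab and ridge together draws the catch in. Keep pinching, swing the +x side up about the -x edge (gripper tilting with it, 0.2 rad), then draw the cover to its +x and up.
- tab (a joint): Travel of the release tab towards the ridge (m): 0 at rest, 0.009 fully in (a stop). Its spring pushes back with 3 N at rest, 6 N fully in. The catch clears its lip from about 0.006. Pinch with 15 to 25 N. The cover can be carried by this pinch. Before it has been drawn 10 mm towards +x, its -x edge is still under the black lips, which allow 0.35 rad of tilt.
- mat: Grey felt mat 200 x 200 mm, 2 mm thick, fixed, where the cover is to be laid. Origin: centre of its underside, on the table.
- stand: Wooden stand for the tongs, fixed: an open box 42 (x) x 94 (y) mm outside, 66 mm tall, walls 5 mm; pocket 32 x 84 mm, its floor 5 mm above the table. Origin: centre of its underside. The tongs stand in the pocket tips down, their y along its y (either way round).
- tongs_grip (a point): Sprung tongs, steel with black handles, 137 mm tall, 90 g, standing upright. The point is midway between the handle plates, 98 mm above the tips' lower end, 39 mm below the top. z up, y from jaw to jaw (squeeze along y). Handle plates: 18 mm wide (x), 67 to 129 mm above the tips' lower end, outer faces 64 mm apart at rest. Both jaws move in parallel and equally.
- tongs_tip (a point): Point midway between the jaws at the tips' lower end, 98 mm straight below tongs_grip. Each jaw has two rubber pads 20 mm tall in a V, so that a round capsule centres itself here. Open, the jaws clear a 38 mm capsule by 12 mm a side, a 30 mm one by 16.6 mm; outside, the open tips measure 73 mm (y) x 28 mm (x).
- jaw_l (a joint): Inward travel of one jaw (m; the other moves alike): 0 at rest (open), 0.019 fully in; about 0.012 when shut on a big capsule, 0.0166 on a small one. The spring pushes back with 0.8 N per mm: 9.6 N at 0.012, 13.3 N at 0.0166. Squeezed to a handle spacing of 52 mm (5 N) the tongs are held with the jaws still 6 mm clear of a big capsule on each side; 25 N on the handles carries a capsule. Shut them slowly, in small steps: a snap makes it jump out.
- gold1_mid (a point): Gold coin in a black-edged round capsule 38 mm across, 12 mm thick, 30 g, lying flat on the table. The point is its centre, 6 mm above its underside. May be absent. Belongs in either big recess; seated, its centre is 2 mm above the plate's top. Gripped 5.5 mm above its underside or higher, it is set down without the tips meeting the plate.
- gold2_mid (a point): Gold coin in a black-edged round capsule 38 mm across, 12 mm thick, 30 g, lying flat on the table. The point is its centre, 6 mm above its underside. May be absent. Belongs in either big recess; seated, its centre is 2 mm above the plate's top. Gripped 5.5 mm above its underside or higher, it is set down without the tips meeting the plate.
- silver1_mid (a point): Silver coin in a white-edged round capsule 30 mm across, 12 mm thick, 20 g, lying flat on the table. The point is its centre, 6 mm above its underside. May be absent. Belongs in either small recess; seated, its centre is 2 mm above the plate's top. Gripped 5.5 mm above its underside or higher, it is set down without the tips meeting the plate.
- silver2_mid (a point): Silver coin in a white-edged round capsule 30 mm across, 12 mm thick, 20 g, lying flat on the table. The point is its centre, 6 mm above its underside. May be absent. Belongs in either small recess; seated, its centre is 2 mm above the plate's top. Gripped 5.5 mm above its underside or higher, it is set down without the tips meeting the plate.
- phone: Bystander, to be left alone: smartphone 75 x 150 x 9 mm lying flat. Origin at its underside.
- mug: Bystander, to be left alone: blue mug 76 mm across, 90 mm tall. Origin at its underside.
- loupe: Bystander, to be left alone: dark metal loupe 36 mm across, 32 mm tall. Origin at its underside.
- jar: Bystander, to be left alone: white jar with red cap 60 mm across, 75 mm tall. Origin at its underside.
- stamp_pad: Bystander, to be left alone: red stamp pad 50 x 85 x 15 mm. Origin at its underside.

How it is judged:
By the outcome, as a careful person would: the job done as asked, in the order asked, and still so for the second after the job is handed in, with the robot touching nothing.
Of gold1, gold2, silver1, silver2 only 3 to 4 are there at a start; the rules pass over those that are not, and their reading is None.
At some moment in a run one of gold1, gold2, silver1, silver2 may be knocked a few centimetres aside while the robot is not near it.
It also fails if it takes over 210 s, if anything falls off the work surface, if the arm or the gripper's body presses on something with over 40 N, if the wrist force passes 120 N, or if a joint passes its speed limit or range.

## Working session

There is one attempt and no reset: what is moved stays moved. The work goes in short steps, Python scripts to look and compute and a tool call to move; the robot and the scene stay as the last step left them, time stands still between calls to the robot, and variables do not carry over. Pictures are saved under pics/ and viewed, about 12 in all and at most 16, crops included, and the job is handed in when it is done.

Besides the shell and the picture viewer there is one more tool, called as name(argument=value, ...) on one line, values as JSON. apply_moves: Moves the arm, as the interface text tells. Its arguments: {"type":"object","properties":{"rows":{"type":"array","items":{"type":"number"}}},"required":["rows"]}

```bash
ls; mkdir -p pics; python3 - <<'E'
from station import read_state, get_image, calibration, r
import cv2
print(read_state()); print(r.grip_point_offset)
for n in ("scene","top","wrist"):
    print(n,calibration(n))
    cv2.imwrite(f"pics/{n}0.png",cv2.cvtColor(get_image(n),cv2.COLOR_RGB2BGR))
E
```

```text
pics
{'clock': 0.0, 'joint_positions': array([-1.37410414e+00,  3.59477354e-01,  1.51139900e+00, -1.22186068e-05,
        1.27249611e+00, -1.15078241e-01]), 'joint_velocities': array([-0.00049079,  0.00044137,  0.00021381, -0.00085638, -0.00067282,
        0.0015399 ]), 'tau': array([ 9.92524183e-04, -5.15376019e+01, -2.70723975e+01,  6.76612579e-02,
        3.51757393e-02, -1.47761261e-04]), 'position': array([ 183.91516171, -570.41140853,  221.83877682]), 'tool_rot': array([-3.13982328e+00, -1.92769657e-04,  3.11773859e-01]), 'ft_force': array([-0.09779569,  0.92666502,  0.28506718]), 'moment': array([ 0.03098098,  0.04000536, -0.05980809]), 'opening': 1.000096435679705}
-18.700000000000003
scene {'fx': 390.89411782339636, 'fy': 390.89411782339636, 'cx': 279.51200645895534, 'cy': 214.87807219475837, 'k1': -0.03477469357986347, 'rvec': array([ 2.42793273,  0.82774342, -0.24267345]), 'tvec': array([-476.83677238, -223.5444161 , 1103.74635802])}
top {'fx': 519.3824326425141, 'fy': 519.3824326425141, 'cx': 276.6286422267101, 'cy': 209.48587681247017, 'k1': -0.12782216333106952, 'rvec': array([ 2.15695752, -2.12497318,  0.1938239 ]), 'tvec': array([   3.65561149,  561.22137614, 1134.7579189 ])}
wrist {'fx': 308.1413332706136, 'fy': 308.1413332706136, 'cx': 274.3613924650824, 'cy': 207.0616431072112, 'k1': -0.0036833801793213256, 'hand_eye': array([[ 5.41636673e-05, -9.65889909e-01, -2.58953047e-01,
         6.96747760e+01],
       [ 9.99999452e-01, -2.18445896e-04,  1.02396294e-03,
        -3.00908254e-01],
       [-1.04560270e-03, -2.58952961e-01,  9.65889368e-01,
        -1.63038106e+02],
       [ 0.00000000e+00,  0.00000000e+00,  0.00000000e+00,
         1.00000000e+00]])}
```

View pics/top0.png

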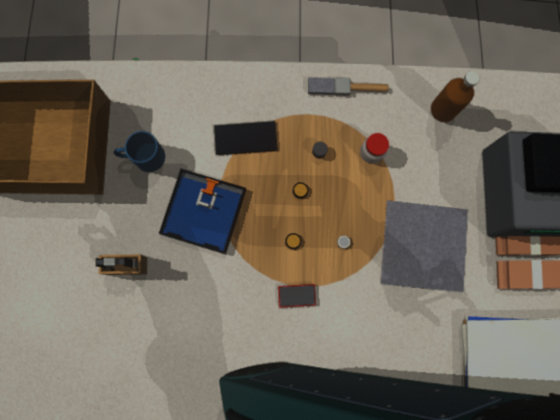

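View pics/scene0.png

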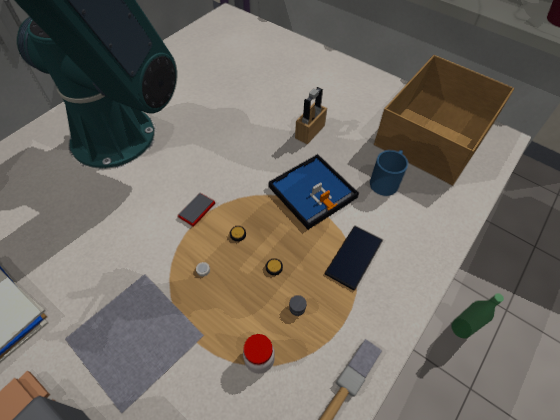

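Top view: tray at about (203,211), gold coins at (301,190) and (293,241), silver at (344,242), stand at (121,264), mat at (425,245). There are three coins. The scene view agrees.

```bash
cat > h.py <<'E'
from station import read_state, get_image, calibration, r
import cv2, numpy as np
from scipy.spatial.transform import Rotation as Ro
def cam(n, st=None):
    c=calibration(n); K=np.array([[c['fx'],0,c['cx']],[0,c['fy'],c['cy']],[0,0,1]]); d=np.array([c['k1'],0,0,0.])
    if n=='wrist':
        st=st or read_state(); H=np.asarray(c['hand_eye'])
        T=np.eye(4); T[:3,:3]=Ro.from_euler('xyz',st['tool_rot']).as_matrix(); T[:3,3]=st['position']
        W=T@H; R=W[:3,:3].T; t=-R@W[:3,3]
    else:
        R=Ro.from_rotvec(c['rvec']).as_matrix(); t=np.asarray(c['tvec'])
    return K,d,R,t
def ray(px,C):
    K,d,R,t=C; u=cv2.undistortPoints(np.float64(px).reshape(-1,1,2),K,d).reshape(-1,2)
    D=np.c_[u,np.ones(len(u))]@R; return -R.T@t, D
def on_plane(px,z,C):
    o,D=ray(px,C); return o+D*((z-o[2])/D[:,2])[:,None]
def proj(P,C):
    K,d,R,t=C; return cv2.projectPoints(np.float64(P).reshape(-1,1,3),cv2.Rodrigues(R)[0],t,K,d)[0].reshape(-1,2)
def snap(n,f=None):
    st=read_state(); im=cv2.cvtColor(get_image(n),cv2.COLOR_RGB2BGR)
    if f: cv2.imwrite('pics/'+f,im)
    return im,cam(n,st)
def blobs(mask,amin=20):
    cs,_=cv2.findContours(mask,cv2.RETR_EXTERNAL,cv2.CHAIN_APPROX_NONE)
    return sorted([c for c in cs if cv2.contourArea(c)>=amin],key=cv2.contourArea,reverse=True)
def rect(c,z,C):
    P=on_plane(c.reshape(-1,2),z,C)[:,:2]; return cv2.minAreaRect(np.float32(P))
E
python3 - <<'E'
from h import *
im=cv2.imread('pics/top0.png'); C=cam('top')
def roi(m,x0,y0,x1,y1):
    o=np.zeros_like(m); o[y0:y1,x0:x1]=m[y0:y1,x0:x1]; return o
hsv=cv2.cvtColor(im,cv2.COLOR_BGR2HSV); H,S,V=[hsv[...,i].astype(int) for i in range(3)]
u=lambda b:(b*255).astype(np.uint8)
blue=roi(u((H>100)&(H<130)&(S>120)),155,165,250,255)
dark=roi(u((V<50)|((H>100)&(H<130)&(S>120))),155,165,250,255)
print('blue',[rect(c,16,C) for c in blobs(blue,200)][:2]); print('tray',[rect(c,22,C) for c in blobs(dark,200)][:2])
print('orange',[ (on_plane([c.reshape(-1,2).mean(0)],36,C).round(1),cv2.boundingRect(c)) for c in blobs(roi(u((H<15)&(S>180)&(V>100)),155,165,250,255),3)])
mat=roi(u((S<60)&(V<110)),370,190,480,300); print('mat',[rect(c,2,C) for c in blobs(mat,500)][:1])
gold=roi(u((H>12)&(H<30)&(S>140)&(V>90)),220,150,390,290); print('gold',[ (on_plane([np.float32(cv2.minEnclosingCircle(c)[0])],12,C).round(1),cv2.contourArea(c)) for c in blobs(gold,15)][:6])
dk=roi(u(V<60),280,170,320,260); print('goldedge',[(on_plane([cv2.minEnclosingCircle(c)[0]],12,C).round(1),cv2.boundingRect(c)) for c in blobs(dk,30)])
si=roi(u((S<70)&(V>110)),325,225,360,260); print('silver',[(on_plane([cv2.minEnclosingCircle(c)[0]],12,C).round(1),cv2.boundingRect(c)) for c in blobs(si,30)])
print('stand', on_plane([[121,264]],66,C), on_plane([[121,264]],140,C))
E
```

```text
blue [((555.2354736328125, 186.5804901123047), (148.4129638671875, 139.39691162109375), 74.07727813720703)]
tray [((560.754150390625, 183.53164672851562), (163.81320190429688, 160.98875427246094), 74.2115478515625)]
orange [(array([[616.3, 167.4,  36. ]]), (203, 178, 15, 16))]
mat [((487.060791015625, -341.15032958984375), (199.78004455566406, 200.74314880371094), 84.49385070800781)]
gold [(array([[589.5, -57.9,  12. ]]), 17121.5)]
goldedge []
silver [(array([[ 494.5, -144.7,   12. ]]), (337, 236, 13, 12))]
stand [[429.71959971 355.66228889  66.        ]] [[425.55856139 334.45645455 140.        ]]
```

```bash
cat >> h.py <<'E'
def delta(x,y,z,yaw=None):
    s=read_state(); R=Ro.from_euler('xyz',s['tool_rot']).as_matrix()
    d=R.T@(np.array([x,y,z])-s['position']); sp=0 if yaw is None else -((yaw-s['tool_rot'][2]+np.pi)%(2*np.pi)-np.pi)
    print('delta',d.round(1),'spin',round(sp,3),'| pos',s['position'].round(1),'rot',s['tool_rot'].round(4),'op',round(s['opening'],3),'F',s['ft_force'].round(1),'t',s['clock'])
E
python3 -c "
from h import *
delta(585,176,222,1.294)"
```

```text
delta [ 610.7 -587.5    0.9] spin -0.982 | pos [ 184.  -570.6  222. ] rot [-3.1402e+00 -2.0000e-04  3.1180e-01] op 0.996 F [-1.2 -0.9  0.1] t 0.15
```

apply_moves(rows=[1,611,-587,0,-0.98,1,611,-587,0,-0.98,1,611,-587,0,-0.98,1,611,-587,0,-0.98,1,611,-587,0,-0.98,1,611,-587,0,-0.98,1,611,-587,0,-0.98,1,611,-587,0,-0.98,1,611,-587,0,-0.98,1,611,-587,0,-0.98,1,611,-587,0,-0.98,1,611,-587,0,-0.98,1,611,-587,0,-0.98,1,611,-587,0,-0.98,1,611,-587,0,-0.98,1,611,-587,0,-0.98,1,611,-587,0,-0.98,1,611,-587,0,-0.98,1,611,-587,0,-0.98,1,611,-587,0,-0.98])

```text
clock: 2.15
position: [584.6, 174.1, 222.2]
tool_rot: [-3.14, 0.001, 1.291]
ft_force: [0.1, -0.4, 0.5]
opening: 0.999
```

```bash
python3 - <<'E'
from h import *
delta(585,176,222,1.294)
im,C=snap('wrist','w1.png')
im,C=snap('top','t1.png')
E
```

```text
delta [ 1.9 -0.1  0.2] spin -0.003 | pos [584.6 174.1 222.2] rot [-3.1403e+00  1.1000e-03  1.2915e+00] op 0.999 F [ 0.1 -0.4  0.5] t 2.15
```

View pics/w1.png

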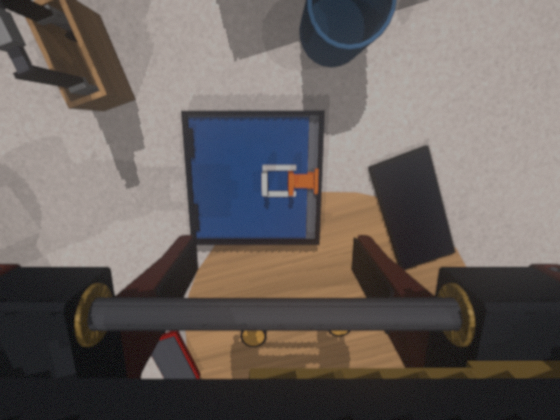

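Wrist view: tray at (182–325, 110–245), white ridge at about (265,180), orange tab at about (291,182), catch at about 318.

```bash
python3 - <<'E'
from h import *
im=cv2.imread('pics/w1.png'); C=cam('wrist')
hsv=cv2.cvtColor(im,cv2.COLOR_BGR2HSV); H,S,V=[hsv[...,i].astype(int) for i in range(3)]
u=lambda b:(b*255).astype(np.uint8)
def roi(m,x0,y0,x1,y1):
    o=np.zeros_like(m); o[y0:y1,x0:x1]=m[y0:y1,x0:x1]; return o
print('rough',on_plane([[182,111],[325,110],[320,245],[190,245]],22,C).round(1))
b=roi(u((H>100)&(H<130)&(S>120)),170,100,335,250); c=blobs(b,500)[0]; print('blue',cv2.boundingRect(c),rect(c,16,C))
m=roi(u((V<45)),170,100,335,250); 
print('rim',[rect(c,22,C) for c in blobs(m,100)], [cv2.boundingRect(c) for c in blobs(m,100)])
o=roi(u(((H<15))&(S>160)&(V>110)),240,150,335,210); c=blobs(o,5)[0]; print('orange bbox',cv2.boundingRect(c)); 
w=roi(u((S<60)&(V>110)),250,150,300,210); print('white',[cv2.boundingRect(c) for c in blobs(w,5)])
T=np.array([560.5,183.5]); a=-.277; Rz=np.array([[np.cos(a),-np.sin(a)],[np.sin(a),np.cos(a)]])
for nm,p in dict(ridgeface=(10,0,42),ridgeR=(16,0,42),tabL=(40,0,42),tabR=(46,0,42),lip=(74,0,22),c1=(-81,81,22),c2=(81,81,22),c3=(81,-81,22),c4=(-81,-81,22),ry1=(13,13,42),ry2=(13,-13,42)).items():
    print(nm,proj([[*(T+Rz@p[:2]),p[2]]],C).round(1))
E
python3 - <<'E'
import cv2
im=cv2.imread('pics/w1.png')[100:260,170:340]; cv2.imwrite('pics/w1c.png',cv2.resize(im,None,fx=3.5,fy=3.5,interpolation=cv2.INTER_CUBIC))
E
```

```text
rough [[507.2 284.2  22. ]
 [662.5 240.5  22. ]
 [618.   83.8  22. ]
 [460.  129.2  22. ]]
blue (190, 118, 118, 120) ((555.7279663085938, 186.41290283203125), (145.8958282470703, 137.5472412109375), 73.964111328125)
rim [] []
orange bbox (289, 170, 29, 25)
white [(261, 164, 36, 33), (293, 191, 4, 6)]
ridgeface [[261.  185.8]]
ridgeR [[266.3 185.8]]
tabL [[287.5 185.7]]
tabR [[292.7 185.7]]
lip [[315.2 182.4]]
c1 [[180.2 112.2]]
c2 [[323.6 111.6]]
c3 [[318.7 245.6]]
c4 [[190.7 245.9]]
ry1 [[263.5 174.4]]
ry2 [[263.8 197. ]]
```

View pics/w1c.png

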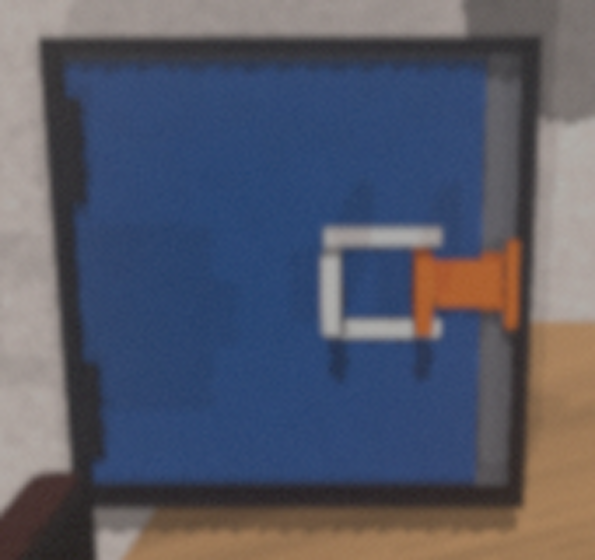

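```bash
python3 -c "
from h import *
delta(588.4,176,24,1.294)"
```

```text
delta [  3.3   3.  198.7] spin -0.004 | pos [584.8 173.7 222.7] rot [-3.1409e+00  5.0000e-04  1.2904e+00] op 1.0 F [ 0.6 -0.7 -1.2] t 2.25
```

apply_moves(rows=[0.6,3,3,40,0,0.6,3,3,80,0,0.6,3,3,120,0,0.6,3,3,160,0,0.6,3,3,180,0,0.6,3,3,190,0,0.6,3,3,199,0,0.6,3,3,199,0,0.6,3,3,199,0,0.6,3,3,199,0])

```text
clock: 3.25
position: [590.3, 177.3, 25.0]
tool_rot: [3.139, -0.001, 1.292]
ft_force: [0.5, 0.5, 0.2]
opening: 0.599
```

apply_moves(rows=[0.45,0,0,0,0,0.42,0,0,0,0,0.4,0,0,0,0,0.38,0,0,0,0,0.35,0,0,0,0,0.32,0,0,0,0,0.28,0,0,0,0,0.25,0,0,0,0,0.25,0,0,0,0,0.25,0,0,0,0])

```text
clock: 4.25
position: [587.3, 177.6, 24.1]
tool_rot: [-3.138, 0.0, 1.292]
ft_force: [-5.9, 2.0, 8.4]
opening: 0.306
```

```bash
python3 -c "
from h import *
delta(588.4,176,24,1.294)
im,C=snap('wrist','w2.png')"
```

```text
delta [-1.2  1.5  0.1] spin -0.002 | pos [587.3 177.6  24.1] rot [-3.1385e+00  4.0000e-04  1.2918e+00] op 0.306 F [-5.9  2.   8.4] t 4.25
```

View pics/w2.png

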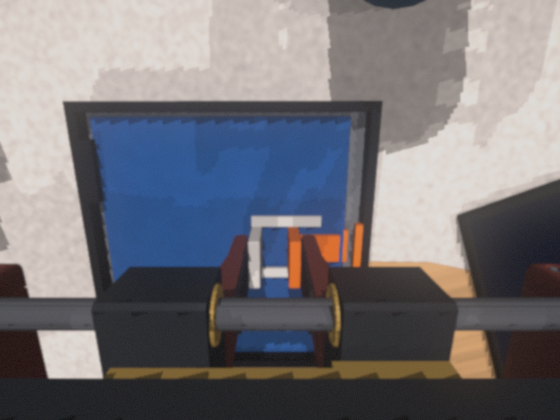

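Pinch holds: the opening is 0.306 (26.9 mm), so the tab is fully in, and the catch is seen withdrawn from the orange lip. Next, pivot the cover gently.

apply_moves(rows=[0.25,0,0,-1,0,0.25,0,0,-2,0,0.25,0,-0.5,-3,0,0.25,0,-0.5,-4,0,0.25,0,-1,-5,0,0.25,0,-1,-6,0,0.25,0,-1,-7,0,0.25,0,-1,-7,0])

```text
clock: 5.1
position: [588.1, 177.4, 30.6]
tool_rot: [-3.141, 0.0, 1.292]
ft_force: [0.5, -0.3, -9.9]
opening: 0.308
```

```bash
python3 -c "
from h import *
delta(588.4,176,24,1.294)
im,C=snap('wrist','w3.png')
im,C=snap('scene','s3.png')
a=cv2.resize(cv2.imread('pics/w3.png')[80:360,50:400],None,fx=1.4,fy=1.4); b=cv2.resize(im[130:250,240:390],None,fx=2,fy=2)
o=np.zeros((392,490+300,3),np.uint8);o[:392,:490]=a;o[:240,490:]=b;cv2.imwrite('pics/c3.png',o)"
```

```text
delta [-1.3  0.7  6.6] spin -0.002 | pos [588.1 177.4  30.6] rot [-3.1412e+00  1.0000e-04  1.2918e+00] op 0.308 F [ 0.5 -0.3 -9.9] t 5.1
```

View pics/c3.png

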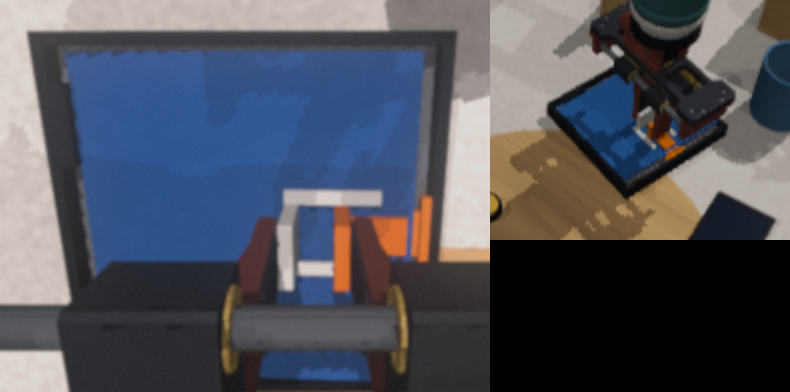

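Cover's +x side rises (Fz −10 N, small) and the gap on the +x side narrows. Continue the swing, then draw out.

apply_moves(rows=[0.25,0,0,-1,0,0.25,0,-0.5,-2,0,0.25,0,-0.5,-3,0,0.25,0,-1,-4,0,0.25,0,-1,-5,0,0.25,0,-1,-6,0,0.25,0,-1,-6,0])

```text
clock: 5.9
position: [586.9, 177.7, 36.6]
tool_rot: [-3.141, 0.0, 1.292]
ft_force: [-1.3, 0.9, -11.9]
opening: 0.317
```

```bash
python3 -c "
from h import *
delta(588.4,176,24,1.294)
im,C=snap('wrist','w4.png')
a=cv2.resize(im[80:360,50:400],None,fx=1.6,fy=1.6);cv2.imwrite('pics/c4.png',a)"
```

```text
delta [-1.2  2.  12.6] spin -0.002 | pos [586.9 177.7  36.6] rot [-3.1409e+00  2.0000e-04  1.2918e+00] op 0.317 F [ -1.3   0.9 -11.9] t 5.9
```

View pics/c4.png

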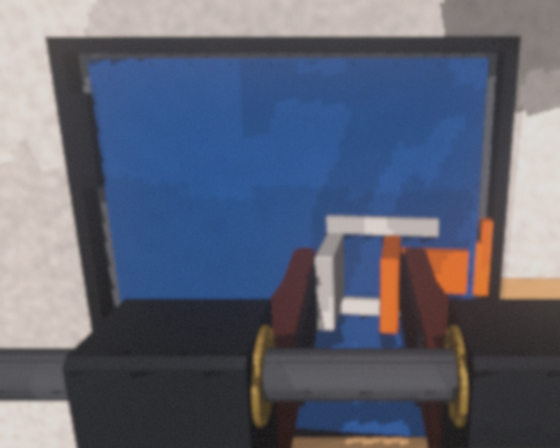

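Cover is tilted, with its edge and catch now over the orange lip. Draw it along +x and up.

apply_moves(rows=[0.25,0,0,-1,0,0.25,0,2,-1.5,0,0.25,0,4,-2,0,0.25,0,6,-2,0,0.25,0,8,-2.5,0,0.25,0,10,-3,0,0.25,0,12,-4,0,0.25,0,14,-6,0,0.25,0,16,-8,0,0.25,0,17,-10,0,0.25,0,17,-10,0])

```text
clock: 7.05
position: [604.1, 173.1, 47.1]
tool_rot: [3.141, -0.0, 1.292]
ft_force: [0.1, -0.2, -1.1]
opening: 0.303
```

apply_moves(rows=[0.25,0,1,-6,0,0.25,0,3,-14,0,0.25,0,3,-24,0,0.25,0,3,-36,0,0.25,0,3,-50,0,0.25,0,3,-65,0,0.25,0,3,-80,0,0.25,0,3,-90,0,0.25,0,3,-90,0])

```text
clock: 7.95
position: [607.9, 172.5, 139.0]
tool_rot: [3.138, -0.002, 1.292]
ft_force: [0.0, 0.1, -2.1]
opening: 0.307
```

```bash
python3 -c "
from h import *
delta(588.4,176,24,1.294)
im,C=snap('wrist','w5.png')
im2,C=snap('scene','s5.png')
a=cv2.resize(im,(480,360));b=cv2.resize(im2[60:240,240:400],(320,360));cv2.imwrite('pics/c5.png',np.hstack([a,b]))"
```

```text
delta [ -2.2 -20.1 114.9] spin -0.002 | pos [607.9 172.5 139. ] rot [ 3.1382e+00 -1.8000e-03  1.2918e+00] op 0.307 F [ 0.   0.1 -2.1] t 7.95
```

View pics/c5.png

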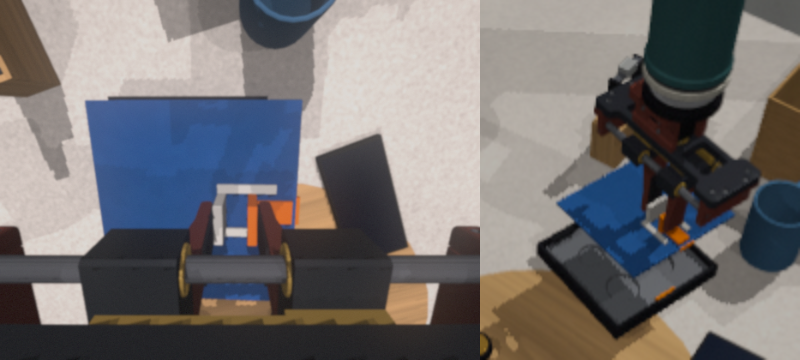

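Cover is free and roughly level. Carry it to the mat.

```bash
python3 -c "
from h import *
delta(510.5,-342,60,1.475)"
```

```text
delta [-520.8   49.3   76.8] spin -0.183 | pos [606.5 172.2 136.9] rot [ 3.1413e+00 -2.0000e-04  1.2918e+00] op 0.302 F [ 0.7  0.5 -0.7] t 8.05
```

apply_moves(rows=[0.25,-10,1,0,-0.01,0.25,-35,3,0,-0.02,0.25,-70,6,0,-0.03,0.25,-110,10,0,-0.04,0.25,-150,14,0,-0.05,0.25,-190,18,0,-0.06,0.25,-230,22,0,-0.07,0.25,-270,26,0,-0.08,0.25,-310,30,0,-0.1,0.25,-350,33,0,-0.12,0.25,-390,37,0,-0.14,0.25,-430,41,0,-0.15,0.25,-465,44,0,-0.16,0.25,-495,47,20,-0.17,0.25,-513,49,45,-0.18,0.25,-521,49,65,-0.183,0.25,-521,49,77,-0.183,0.25,-521,49,77,-0.183])

```text
clock: 9.85
position: [508.1, -340.9, 57.3]
tool_rot: [-3.137, -0.003, 1.474]
ft_force: [-0.7, 1.1, -1.8]
opening: 0.307
```

```bash
python3 -c "
from h import *
delta(510.5,-342,16,1.475)
im,C=snap('scene','s6.png')
im,C=snap('wrist','w6.png')
"
```

```text
delta [-1.   2.6 41.3] spin -0.001 | pos [ 508.1 -340.9   57.3] rot [-3.1374e+00 -3.1000e-03  1.4742e+00] op 0.307 F [-0.7  1.1 -1.8] t 9.85
```

View pics/w6.png

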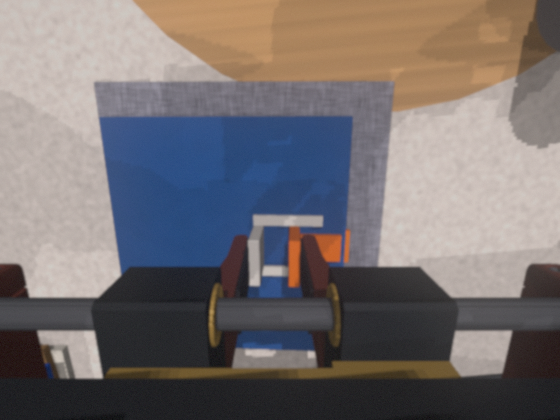

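Cover is held over the mat, square to it. Lower to contact.

apply_moves(rows=[0.25,-1,2,12,0,0.25,-1,2,24,0,0.25,-1,2,34,0,0.25,-1,2,38,0,0.25,-1,2,41,0,0.25,-1,2,42,0,0.25,-1,2,43,0,0.25,-1,2,43,0])

```text
clock: 10.75
position: [512.1, -343.3, 17.0]
tool_rot: [3.141, -0.0, 1.475]
ft_force: [-1.3, 1.2, 2.6]
opening: 0.297
```

```bash
python3 -c "
from h import *
delta(510.5,-342,14,1.475)
"
```

```text
delta [ 1.1 -1.7  3. ] spin -0.0 | pos [ 512.1 -343.3   17. ] rot [ 3.1415 -0.      1.4748] op 0.297 F [-1.3  1.2  2.6] t 10.75
```

apply_moves(rows=[0.25,0,-1,1,0,0.25,0,-1,2,0,0.25,0,-1,2.5,0,0.25,0,-1,2.5,0,0.25,0,-1,2.5,0])

```text
clock: 11.25
position: [512.1, -343.8, 15.3]
tool_rot: [3.139, 0.001, 1.475]
ft_force: [1.3, 3.3, 9.1]
opening: 0.298
```

apply_moves(rows=[0.33,0,0,0,0,0.36,0,0,0,0,0.4,0,0,0,0,0.43,0,0,0,0,0.48,0,0,0,0,0.55,0,0,0,0,0.55,0,0,0,0,0.55,0,0,-10,0,0.55,0,0,-30,0,0.7,0,0,-70,0,1,0,0,-120,0,1,0,0,-170,0,1,0,0,-200,0])

```text
clock: 12.55
position: [512.1, -344.1, 219.2]
tool_rot: [3.137, 0.003, 1.475]
ft_force: [0.5, -0.5, -0.4]
opening: 0.867
```

```bash
python3 - <<'E'
from h import *
delta(430,345,230,0)
im,C=snap('wrist','w7.png')
s,Cs=snap('scene','s7.png')
hsv=cv2.cvtColor(im,cv2.COLOR_BGR2HSV); H,S,V=[hsv[...,i].astype(int) for i in range(3)]
b=((H>100)&(H<130)&(S>120)).astype(np.uint8)*255; b[260:]=0
c=blobs(b,500)[0]; print(cv2.boundingRect(c),rect(c,6,C))
cv2.imwrite('pics/c7.png',np.hstack([cv2.resize(im,(440,330)),cv2.resize(s[100:420,0:340],(350,330))]))
E
```

```text
delta [ 678.1 -147.7  -13.5] spin 1.475 | pos [ 512.1 -344.1  219.2] rot [3.1372e+00 3.0000e-03 1.4748e+00] op 0.867 F [ 0.5 -0.5 -0.4] t 12.55
(187, 121, 116, 118) ((477.15545654296875, -340.5306396484375), (146.58963012695312, 137.4852294921875), 84.44404602050781)
```

View pics/c7.png

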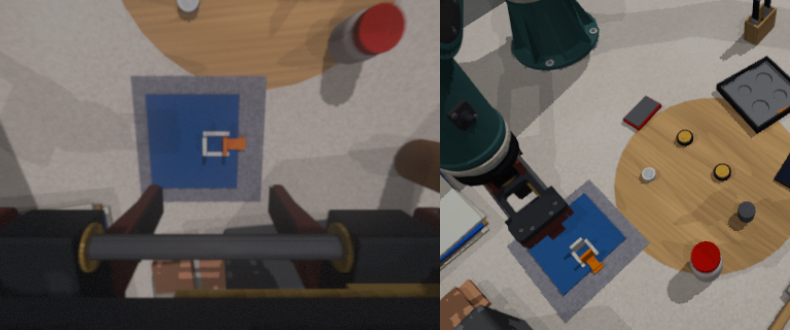

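Cover lies flat on the mat, right way up, within about 4 mm of the middle. The tray shows four empty recesses. Now look at the stand.

apply_moves(rows=[1,672,-212,-20,1.475,1,672,-212,-20,1.475,1,672,-212,-20,1.475,1,672,-212,-20,1.475,1,672,-212,-20,1.475,1,672,-212,-20,1.475,1,672,-212,-20,1.475,1,672,-212,-20,1.475,1,672,-212,-20,1.475,1,672,-212,-20,1.475,1,672,-212,-20,1.475,1,672,-212,-20,1.475,1,672,-212,-20,1.475,1,672,-212,-20,1.475,1,672,-212,-20,1.475,1,672,-212,-20,1.475,1,672,-212,-20,1.475,1,672,-212,-20,1.475])

```text
clock: 14.45
position: [364.0, 344.6, 233.6]
tool_rot: [3.14, 0.001, -0.001]
ft_force: [1.0, 0.6, 0.6]
opening: 1.0
```

```bash
python3 - <<'E'
from h import *
delta(365,345,240,0)
im,C=snap('wrist','w8.png'); st=read_state()
np.savez('w8.npz',R=C[2],t=C[3])
im,C=snap('top','t8.png')
E
```

```text
delta [ 1.  -0.4 -6.4] spin -0.001 | pos [364.  344.6 233.6] rot [ 3.1401e+00  1.2000e-03 -6.0000e-04] op 1.0 F [1.  0.6 0.6] t 14.45
```

View pics/w8.png

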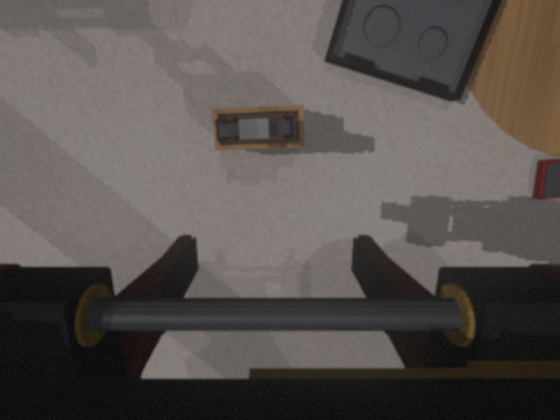

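Stand shows at (212–303, 106–150), with the two black handles inside near (228,129) and (285,127).

```bash
python3 - <<'E'
from h import *
im=cv2.imread('pics/w8.png'); z=np.load('w8.npz'); c0=cam('wrist'); C=(c0[0],c0[1],z['R'],z['t'])
hsv=cv2.cvtColor(im,cv2.COLOR_BGR2HSV); H,S,V=[hsv[...,i].astype(int) for i in range(3)]
u=lambda b:(b*255).astype(np.uint8)
def roi(m,x0,y0,x1,y1):
    o=np.zeros_like(m); o[y0:y1,x0:x1]=m[y0:y1,x0:x1]; return o
w=roi(u((H<25)&(S>80)&(V>70)),205,95,312,160); c=blobs(w,50)
print([(cv2.boundingRect(k),rect(k,66,C)) for k in c])
d=roi(u(V<45),216,112,299,146); 
for k in blobs(d,20): print(cv2.boundingRect(k), rect(k,134,C))
cv2.imwrite('pics/c8.png',cv2.resize(im[90:165,200:315],None,fx=5,fy=5))
E
```

```text
[((213, 106, 91, 44), ((430.2292175292969, 360.4857482910156), (41.32142639160156, 93.16471099853516), 2.289854049682617))]
```

View pics/c8.png

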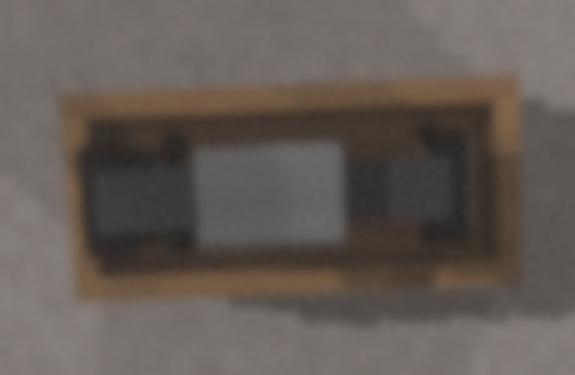

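```bash
python3 - <<'E'
from h import *
z=np.load('w8.npz'); c0=cam('wrist'); C=(c0[0],c0[1],z['R'],z['t'])
f=lambda p,h:on_plane([[200+p[0]/5,90+p[1]/5]],h,C)[0].round(1)
print('bridge',f((268,195),142), f((190,143),142),f((347,247),142))
print('handles z134 L/R outer', f((85,205),134), f((465,190),134), 'mid',f((275,195),134))
delta(430,360,240,0.04)
E
```

```text
bridge [430.1 360.8 142. ] [438.2 373.  142. ] [422.  348.1 142. ]
handles z134 L/R outer [428.4 391.6 134. ] [430.8 328.7 134. ] mid [430.  360.1 134. ]
delta [ 65.4 -15.8  -6.1] spin -0.042 | pos [364.6 344.4 233.9] rot [ 3.1408e+00  7.0000e-04 -2.1000e-03] op 0.999 F [0.2 0.2 0.3] t 14.55
```

apply_moves(rows=[1,30,-8,0,-0.042,1,65.5,-16,0,-0.042,1,65.5,-16,0,-0.042,1,65.5,-16,0,-0.042,1,65.5,-16,40,-0.042,1,65.5,-16,80,-0.042,1,65.5,-16,110,-0.042,1,65.5,-16,135,-0.042,1,65.5,-16,149,-0.042,1,65.5,-16,149,-0.042,1,65.5,-16,149,-0.042])

```text
clock: 15.65
position: [429.2, 361.4, 85.6]
tool_rot: [3.141, 0.001, 0.041]
ft_force: [0.8, -0.7, 0.7]
opening: 1.0
```

```bash
python3 - <<'E'
from h import *
delta(430.2,360.5,84.3,0.04)
E
```

```text
delta [0.9 0.9 1.3] spin 0.001 | pos [429.2 361.4  85.6] rot [3.1413e+00 8.0000e-04 4.1400e-02] op 1.0 F [ 0.8 -0.7  0.7] t 15.65
```

apply_moves(rows=[0.8,1,1,1,0,0.72,1,1,1,0,0.68,1,1,1,0,0.64,1,1,1,0,0.6,1,1,1,0,0.58,1,1,1,0,0.57,1,1,1,0,0.57,1,1,1,0,0.57,1,1,1,0])

```text
clock: 16.55
position: [431.6, 361.4, 84.9]
tool_rot: [-3.141, -0.001, 0.042]
ft_force: [-0.2, -0.8, 5.2]
opening: 0.573
```

```bash
python3 - <<'E'
from h import *
delta(430.2,360.5,84.3,0.04)
E
```

```text
delta [-1.4  0.9  0.6] spin 0.002 | pos [431.6 361.4  84.9] rot [-3.1408e+00 -1.2000e-03  4.1900e-02] op 0.573 F [-0.2 -0.8  5.2] t 16.55
```

apply_moves(rows=[0.57,0,0,-5,0,0.57,0,0,-15,0,0.57,0,0,-35,0,0.57,0,0,-60,0,0.57,0,0,-85,0,0.57,0,0,-105,0,0.57,0,0,-115,0,0.57,0,0,-115,0])

```text
clock: 17.35
position: [431.7, 361.5, 200.8]
tool_rot: [-3.14, -0.003, 0.042]
ft_force: [-0.5, 0.1, -1.3]
opening: 0.573
```

```bash
python3 - <<'E'
from h import *
delta(430.2,360.5,84.3,0.04)
im,C=snap('wrist','w9.png'); np.savez('w9.npz',R=C[2],t=C[3]); s=read_state()
print('tip pred px',proj([np.r_[s['position'][:2],s['position'][2]-79.9]],C))
t,C=snap('top','t9.png')
u=lambda b:(b*255).astype(np.uint8)
hsv=cv2.cvtColor(t,cv2.COLOR_BGR2HSV); H,S,V=[hsv[...,i].astype(int) for i in range(3)]
for nm,m,x0,y0,x1,y1 in (('gold',(S>150)&(H>15)&(H<32)&(V>110),280,175,320,260),('dark',V<60,280,175,320,260),('silver',(S<60)&(V>100),325,225,365,260)):
    o=np.zeros_like(V,np.uint8); o[y0:y1,x0:x1]=u(m)[y0:y1,x0:x1]
    print(nm,[(cv2.boundingRect(k),on_plane([cv2.minEnclosingCircle(k)[0]],12,C)[0].round(1)) for k in blobs(o,10)][:4])
a=cv2.resize(t[170:270,270:370],(400,400),interpolation=cv2.INTER_CUBIC)
cv2.imwrite('pics/c9.png',np.hstack([cv2.resize(im,(400,300))[:,:],np.zeros((300,0,3),np.uint8),a[:300]]))
E
```

```text
delta [ -1.9   1.2 116.5] spin 0.002 | pos [431.7 361.5 200.8] rot [-3.1399e+00 -2.6000e-03  4.1800e-02] op 0.573 F [-0.5  0.1 -1.3] t 17.35
tip pred px [[274.80474951 213.04042859]]
gold [((287, 235, 13, 12), array([494.5, -27.4,  12. ])), ((294, 184, 13, 12), array([615.5, -42.9,  12. ]))]
dark [((293, 191, 15, 8), array([609.7, -43. ,  12. ]))]
silver [((337, 236, 13, 13), array([ 493.9, -145.2,   12. ]))]
```

View pics/c9.png

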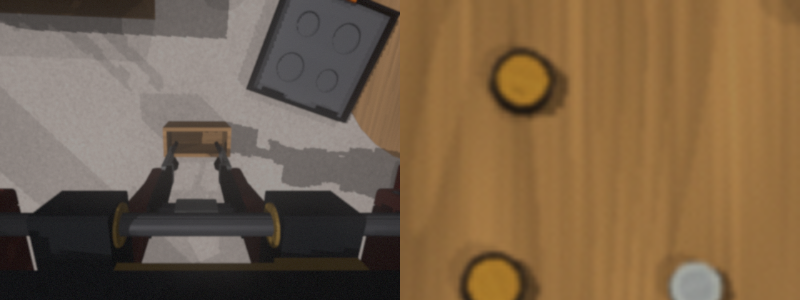

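Tongs are held, with the tips visible at about (239,230) and (311,230) in the wrist view. The coins are still where they were. Approach gold B and check it from near.

```bash
python3 - <<'E'
from h import *
delta(417.5,-5.6,200,-.277)
E
```

```text
delta [-28.4 365.5  -1.2] spin 0.319 | pos [430.5 360.7 198.7] rot [3.1413e+00 8.0000e-04 4.1800e-02] op 0.572 F [-0.1 -0.1 -1. ] t 17.45
```

apply_moves(rows=[0.57,-1,15,0,0.02,0.57,-3,40,0,0.05,0.57,-6,75,0,0.09,0.57,-9,115,0,0.13,0.57,-12,155,0,0.17,0.57,-15,195,0,0.21,0.57,-18,235,0,0.25,0.57,-21,275,0,0.29,0.57,-24,310,0,0.32,0.57,-26,338,0,0.32,0.57,-28,355,0,0.32,0.57,-28,365,0,0.32,0.57,-28,365,0,0.32,0.57,-28,365,0,0.32])

```text
clock: 18.85
position: [417.8, -4.6, 198.8]
tool_rot: [-3.141, 0.001, -0.279]
ft_force: [-1.2, -0.2, 0.1]
opening: 0.571
```

```bash
cat >> h.py <<'E'
def coins(im,C,zc=12,box=(0,0,560,210)):
    hsv=cv2.cvtColor(im,cv2.COLOR_BGR2HSV); H,S,V=[hsv[...,i].astype(int) for i in range(3)]
    x0,y0,x1,y1=box
    for nm,m in (('gold',(S>150)&(H>17)&(H<32)&(V>110)),('silver',(S<60)&(V>120))):
        o=np.zeros(V.shape,np.uint8); o[y0:y1,x0:x1]=(m*255).astype(np.uint8)[y0:y1,x0:x1]
        for k in blobs(o,60)[:6]:
            (cx,cy),rr=cv2.minEnclosingCircle(k); a=cv2.contourArea(k)
            if a<.7*np.pi*rr*rr: continue
            print(nm,'px',round(cx),round(cy),'r',round(rr,1),on_plane([(cx,cy)],zc,C)[0].round(1), 'rmm',rect(k,zc,C)[1])
E
python3 - <<'E'
from h import *
im,C=snap('wrist','w10.png'); coins(im,C)
delta(417.5,-5.6,200,-.277)
E
```

```text
gold px 275 115 r 13.9 [494.4 -27.3  12. ] rmm (28.72825813293457, 27.566696166992188)
silver px 381 83 r 15.8 [ 494.7 -144.5   12. ] rmm (30.419828414916992, 30.80693817138672)
delta [-0.   1.4 -1.1] spin -0.001 | pos [417.9  -4.3 198.9] rot [-3.1413e+00  9.0000e-04 -2.7810e-01] op 0.572 F [ 0.4 -0.6 -0.6] t 18.9
```

```bash
python3 - <<'E'
from h import *
delta(494.8,-27.3,86.2,-.277)
E
```

```text
delta [ 80.4   1.1 112.6] spin -0.001 | pos [417.9  -4.3 198.9] rot [-3.1413e+00  9.0000e-04 -2.7810e-01] op 0.572 F [ 0.4 -0.6 -0.6] t 18.9
```

apply_moves(rows=[0.57,10,0,0,0,0.57,30,1,5,0,0.57,55,1,15,0,0.57,72,1,30,0,0.57,80.5,1,50,0,0.57,80.5,1,70,0,0.57,80.5,1,85,0,0.57,80.5,1,92,0,0.57,80.5,1,92,0])

```text
clock: 19.8
position: [495.2, -27.3, 106.3]
tool_rot: [3.142, 0.002, -0.277]
ft_force: [0.2, -0.5, -0.7]
opening: 0.566
```

```bash
python3 - <<'E'
from h import *
delta(494.8,-27.3,86.2,-.277)
E
```

```text
delta [-0.4  0.1 20.1] spin -0.0 | pos [495.2 -27.3 106.3] rot [ 3.1416e+00  1.8000e-03 -2.7730e-01] op 0.566 F [ 0.2 -0.5 -0.7] t 19.8
```

apply_moves(rows=[0.57,0,0,8,0,0.57,0,0,14,0,0.57,0,0,18,0,0.57,0,0,20,0,0.57,0,0,20,0,0.57,0,0,20,0,0.56,0,0,20,0,0.55,0,0,20,0,0.54,0,0,20,0,0.53,0,0,20,0,0.52,0,0,20,0,0.51,0,0,20,0,0.5,0,0,20,0,0.49,0,0,20,0,0.485,0,0,20,0,0.48,0,0,20,0])

```text
clock: 21.4
position: [495.4, -27.9, 87.2]
tool_rot: [-3.141, 0.0, -0.278]
ft_force: [0.3, -0.2, -0.9]
opening: 0.482
```

apply_moves(rows=[0.475,0,0,0,0,0.47,0,0,0,0,0.465,0,0,0,0,0.46,0,0,0,0,0.455,0,0,0,0,0.45,0,0,0,0,0.445,0,0,0,0,0.44,0,0,0,0,0.43,0,0,0,0,0.42,0,0,0,0,0.41,0,0,0,0,0.4,0,0,0,0,0.38,0,0,0,0,0.36,0,0,0,0,0.34,0,0,0,0,0.32,0,0,0,0])

```text
clock: 23.0
position: [495.4, -27.9, 87.2]
tool_rot: [-3.141, 0.0, -0.278]
ft_force: [-0.1, -1.2, -1.1]
opening: 0.443
```

```bash
python3 - <<'E'
from h import *
delta(494.8,-27.3,86.2,-.277)
E
```

```text
delta [-0.8 -0.4  1. ] spin -0.001 | pos [495.4 -27.9  87.2] rot [-3.1415  0.     -0.2782] op 0.443 F [-0.1 -1.2 -1.1] t 23.0
```

apply_moves(rows=[0.32,0,0,-2,0,0.32,0,0,-6,0,0.32,0,0,-12,0,0.32,0,0,-20,0,0.32,0,0,-35,0,0.32,0,0,-55,0,0.32,0,0,-75,0,0.32,0,0,-85,0,0.32,0,0,-85,0])

```text
clock: 23.9
position: [496.7, -28.1, 173.9]
tool_rot: [-3.141, -0.004, -0.278]
ft_force: [0.6, 0.2, -1.0]
opening: 0.439
```

```bash
python3 - <<'E'
from h import *
delta(455.7,213.8,172,-.277)
im,C=snap('wrist','w11.png'); coins(im,C,120,(200,130,350,300))
E
```

```text
delta [-105.8 -221.4    1.6] spin -0.001 | pos [496.7 -28.1 173.9] rot [-3.1412 -0.0037 -0.2782] op 0.439 F [ 0.6  0.2 -1. ] t 23.9
```

apply_moves(rows=[0.32,-4,-10,0,0,0.32,-12,-28,0,0,0.32,-25,-55,0,0,0.32,-40,-88,0,0,0.32,-57,-122,0,0,0.32,-74,-156,0,0,0.32,-88,-186,0,0,0.32,-98,-208,0,0,0.32,-106,-221,0,0,0.32,-106,-221,0,0,0.32,-106,-221,0,0])

```text
clock: 25.05
position: [453.2, 213.8, 171.3]
tool_rot: [3.14, 0.002, -0.277]
ft_force: [-0.0, -1.1, -2.1]
opening: 0.441
```

```bash
python3 - <<'E'
from h import *
delta(455.7,213.8,172,-.277)
im,C=snap('wrist','w12.png'); np.savez('w12.npz',R=C[2],t=C[3])
cv2.imwrite('pics/c12.png',cv2.resize(im[20:280,130:430],(750,650))[:600])
E
```

```text
delta [ 2.4 -0.7 -0.7] spin 0.0 | pos [453.2 213.8 171.3] rot [ 3.1404e+00  1.5000e-03 -2.7680e-01] op 0.441 F [-0.  -1.1 -2.1] t 25.05
```

View pics/c12.png

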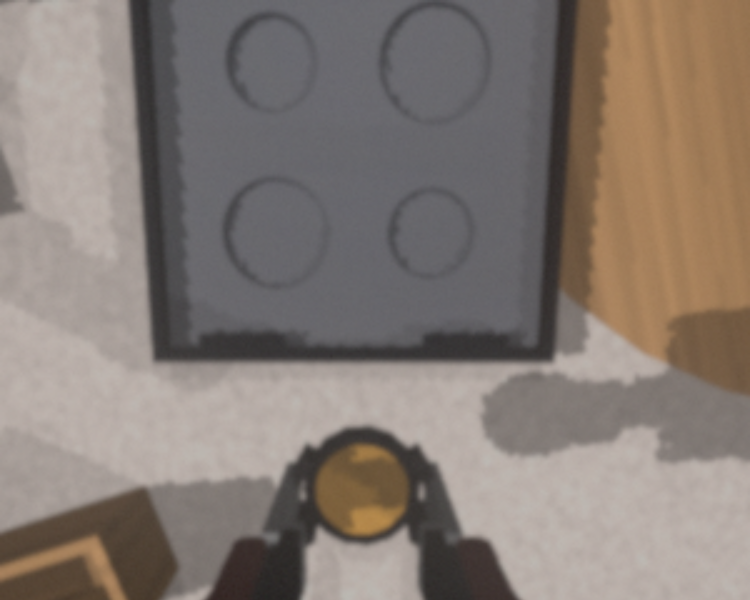

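The view shows all four recesses and the held gold coin. In the crop, big_a is at (276,232), small_b (430,232), big_b (435,63), small_a (272,62), and the coin disc at (362,490).

```bash
python3 - <<'E'
from h import *
z=np.load('w12.npz'); c0=cam('wrist'); C=(c0[0],c0[1],z['R'],z['t'])
P=lambda x,y:(130+x/2.5,20+y/2.5)
rec=on_plane([P(276,232),P(435.5,63),P(272,62),P(430.5,232)],12,C)[:,:2]; print(rec.round(1))
exp=np.array([[-31,31],[31,-31],[31,31],[-31,-31]])
# rigid fit
mc=rec.mean(0); A=(exp.T@(rec-mc)); a=np.arctan2(A[0,1]-A[1,0],A[0,0]+A[1,1]); R=np.array([[np.cos(a),-np.sin(a)],[np.sin(a),np.cos(a)]])
print('tray',mc.round(2),'yaw',a.round(4)); print('resid',(rec-mc-exp@R.T).round(1)); print((mc+exp@R.T).round(1))
im=cv2.imread('pics/w12.png'); hsv=cv2.cvtColor(im,cv2.COLOR_BGR2HSV); H,S,V=[hsv[...,i].astype(int) for i in range(3)]
m=((S>110)&(H>12)&(H<32)).astype(np.uint8)*255; m[:185]=0;m[245:]=0;m[:,:248]=0;m[:,300:]=0
c=blobs(m,50)[0];print(cv2.boundingRect(c)); pos=np.array([453.2,213.8,171.3])
e=cv2.minEnclosingCircle(c); rc=rect(c,pos[2]-75.2,C); w=on_plane([e[0]],pos[2]-75.2,C)[0]; print(e,rc,w)
d=w[:2]-pos[:2]; t=-.2768; print('coin in tool x,y',d@[np.cos(t),np.sin(t)],d@[np.sin(t),-np.cos(t)])
E
```

```text
[[540.1 223.6]
 [582.3 146.9]
 [599.5 206.5]
 [523.2 164.1]]
tray [561.28 185.29] yaw -0.2809
resid [[ 0.  -0. ]
 [-0.2 -0. ]
 [-0.1  0. ]
 [ 0.3  0. ]]
[[540.1 223.7]
 [582.5 146.9]
 [599.7 206.5]
 [522.9 164.1]]
(257, 198, 36, 36)
((274.4972229003906, 215.79248046875), 18.43119239807129) ((451.64434814453125, 213.56199645996094), (28.291759490966797, 29.4491024017334), 74.09191131591797) [451.61852448 213.54360779  96.1       ]
coin in tool x,y -1.4512098516276009 0.6788164304847498
```

```bash
python3 - <<'E'
from h import *
delta(541.7,224,104,-.281)
E
```

```text
delta [ 81.9 -34.5  67.4] spin 0.003 | pos [453.6 213.3 171.5] rot [ 3.1406e+00  1.2000e-03 -2.7780e-01] op 0.438 F [ 0.4  0.3 -1.2] t 25.1
```

apply_moves(rows=[0.32,12,-5,0,0.003,0.32,32,-13,0,0.003,0.32,54,-23,5,0.003,0.32,72,-31,14,0.003,0.32,82,-34.5,26,0.003,0.32,82,-34.5,40,0.003,0.32,82,-34.5,54,0.003,0.32,82,-34.5,62,0.003,0.32,82,-34.5,67,0.003,0.32,82,-34.5,67,0.003,0.32,82,-34.5,67,0.003,0.32,82,-34.5,67,0.003])

```text
clock: 26.3
position: [542.9, 224.6, 105.9]
tool_rot: [-3.141, -0.001, -0.281]
ft_force: [0.0, -0.4, -2.7]
opening: 0.44
```

```bash
python3 - <<'E'
from h import *
delta(541.7,224,104,-.281)
im,C=snap('wrist','w13.png')
delta(541.7,224,104,-.281)
E
```

```text
delta [-1.   0.9  1.9] spin -0.0 | pos [542.9 224.6 105.9] rot [-3.1408e+00 -1.0000e-03 -2.8100e-01] op 0.44 F [ 0.  -0.4 -2.7] t 26.3
delta [-1.   0.9  1.9] spin -0.0 | pos [542.9 224.6 105.9] rot [-3.1408e+00 -1.1000e-03 -2.8100e-01] op 0.435 F [ 0.3  0.6 -0.3] t 26.35
```

apply_moves(rows=[0.32,-1,1,2,0,0.32,-1,1,4,0,0.32,-1,1,4,0,0.32,-1,1,4,0])

```text
clock: 26.75
position: [541.1, 223.6, 101.1]
tool_rot: [3.142, 0.0, -0.281]
ft_force: [0.5, -0.6, -1.4]
opening: 0.438
```

```bash
python3 - <<'E'
from h import *
delta(541.7,224,95.2,-.281)
E
```

```text
delta [ 0.4 -0.5  5.9] spin -0.0 | pos [541.1 223.6 101.1] rot [ 3.1416e+00  2.0000e-04 -2.8120e-01] op 0.438 F [ 0.5 -0.6 -1.4] t 26.75
```

apply_moves(rows=[0.32,0,0,1,0,0.32,0,0,2,0,0.32,0,0,3,0,0.32,0,0,4,0,0.32,0,0,5,0,0.32,0,0,5,0,0.32,0,0,5,0])

```text
clock: 27.45
position: [541.2, 223.7, 96.1]
tool_rot: [-3.142, 0.0, -0.281]
ft_force: [0.0, 0.0, -1.8]
opening: 0.439
```

```bash
python3 - <<'E'
from h import *
delta(541.7,224,95.2,-.281)
E
```

```text
delta [ 0.4 -0.5  0.9] spin -0.0 | pos [541.2 223.7  96.1] rot [-3.1416e+00  1.0000e-04 -2.8120e-01] op 0.439 F [ 0.   0.  -1.8] t 27.45
```

No contact at 3 mm below plate level, so the coin is in the recess. Lower 1 mm, release slowly, rise.

apply_moves(rows=[0.32,0,0,0.5,0,0.32,0,0,1,0,0.32,0,0,1,0,0.42,0,0,1,0,0.44,0,0,1,0,0.45,0,0,1,0,0.46,0,0,1,0,0.48,0,0,1,0,0.5,0,0,1,0,0.52,0,0,1,0,0.54,0,0,1,0,0.56,0,0,1,0,0.57,0,0,1,0,0.57,0,0,0,0,0.57,0,0,-4,0,0.57,0,0,-12,0,0.57,0,0,-30,0,0.57,0,0,-60,0,0.57,0,0,-80,0,0.57,0,0,-80,0])

```text
clock: 29.45
position: [543.7, 224.4, 179.9]
tool_rot: [-3.138, -0.006, -0.281]
ft_force: [0.0, 0.9, -1.0]
opening: 0.572
```

```bash
python3 - <<'E'
from h import *
delta(536,-21,190,-.281)
im,C=snap('top','t14.png'); coins(im,C,12,(220,150,390,290)); coins(im,C,20,(160,165,250,255))
E
```

```text
delta [ 60.8 237.9 -10.7] spin -0.0 | pos [543.7 224.4 179.9] rot [-3.1379 -0.0058 -0.2812] op 0.572 F [ 0.   0.9 -1. ] t 29.45
gold px 306 199 r 6.4 [593.1 -57.2  12. ] rmm (28.795379638671875, 28.31531524658203)
silver px 344 241 r 5.9 [ 494.6 -145.9   12. ] rmm (25.747314453125, 25.92400360107422)
```

Gold A has been knocked, and is now at (593,−57). Go there and recheck from near.

```bash
python3 - <<'E'
from h import *
delta(516,-35,195,-.281)
E
```

```text
delta [ 46.5 256.2 -17.4] spin -0.0 | pos [542.5 224.1 178. ] rot [-3.1394 -0.0033 -0.2811] op 0.571 F [ 0.8 -0.5 -1. ] t 29.5
```

apply_moves(rows=[0.57,2,10,-3,0,0.57,6,32,-8,0,0.57,11,65,-12,0,0.57,18,103,-16,0,0.57,26,143,-17,0,0.57,33,183,-17,0,0.57,40,220,-17,0,0.57,45,245,-17,0,0.57,46,256,-17,0,0.57,46,256,-17,0,0.57,46,256,-17,0])

```text
clock: 30.6
position: [513.9, -34.4, 192.6]
tool_rot: [-3.141, 0.001, -0.282]
ft_force: [0.8, 0.1, -0.3]
opening: 0.571
```

```bash
python3 - <<'E'
from h import *
im,C=snap('wrist','w15.png'); coins(im,C)
delta(593.1+1.5,-57.2-.2,106,-.281)
E
```

```text
gold px 273 112 r 14.1 [593.2 -56.7  12. ] rmm (28.38768768310547, 27.603307723999023)
silver px 373 177 r 13.8 [ 494.9 -144.8   12. ] rmm (28.166950225830078, 30.04884147644043)
delta [83.9  0.2 86.7] spin 0.0 | pos [514.1 -34.  192.8] rot [-3.141e+00  1.000e-03 -2.807e-01] op 0.572 F [ 0.1  0.2 -0.6] t 30.65
```

apply_moves(rows=[0.57,10,0,0,0,0.57,30,0,5,0,0.57,55,0,15,0,0.57,74,0,30,0,0.57,84,0,50,0,0.57,84,0,66,0,0.57,84,0,80,0,0.57,84,0,86,0,0.57,84,0,86,0,0.57,84,0,86,0])

```text
clock: 31.65
position: [595.5, -58.1, 107.7]
tool_rot: [-3.141, -0.001, -0.281]
ft_force: [-0.1, 0.7, -0.2]
opening: 0.573
```

```bash
python3 - <<'E'
from h import *
delta(594.6,-57,86.8,-.281)
E
```

```text
delta [-1.2 -0.9 20.9] spin 0.0 | pos [595.5 -58.1 107.7] rot [-3.1414e+00 -7.0000e-04 -2.8090e-01] op 0.573 F [-0.1  0.7 -0.2] t 31.65
```

apply_moves(rows=[0.57,-1,-1,8,0,0.57,-1,-1,14,0,0.57,-1,-1,18,0,0.57,-1,-1,21,0,0.57,-1,-1,21,0,0.57,-1,-1,21,0,0.56,-1,-1,21,0,0.55,-1,-1,21,0,0.54,-1,-1,21,0,0.53,-1,-1,21,0,0.52,-1,-1,21,0,0.51,-1,-1,21,0,0.5,-1,-1,21,0,0.49,-1,-1,21,0,0.485,-1,-1,21,0,0.48,-1,-1,21,0])

```text
clock: 33.25
position: [594.4, -57.1, 86.2]
tool_rot: [-3.142, 0.0, -0.281]
ft_force: [0.8, 0.6, -1.0]
opening: 0.483
```

apply_moves(rows=[0.475,0,0,0,0,0.47,0,0,0,0,0.465,0,0,0,0,0.46,0,0,0,0,0.455,0,0,0,0,0.45,0,0,0,0,0.445,0,0,0,0,0.44,0,0,0,0,0.43,0,0,0,0,0.42,0,0,0,0,0.41,0,0,0,0,0.4,0,0,0,0,0.38,0,0,0,0,0.36,0,0,0,0,0.34,0,0,0,0,0.32,0,0,0,0])

```text
clock: 34.85
position: [594.4, -57.1, 86.2]
tool_rot: [-3.141, 0.0, -0.281]
ft_force: [0.1, 0.6, -0.8]
opening: 0.444
```

```bash
python3 - <<'E'
from h import *
delta(455.7,213.8,172,-.281)
E
```

```text
delta [-208.4 -221.8  -85.8] spin -0.0 | pos [594.4 -57.1  86.2] rot [-3.1415  0.     -0.2812] op 0.444 F [ 0.1  0.6 -0.8] t 34.85
```

apply_moves(rows=[0.32,0,0,-2,0,0.32,0,0,-6,0,0.32,0,0,-14,0,0.32,0,0,-28,0,0.32,-5,-5,-48,0,0.32,-18,-19,-68,0,0.32,-40,-42,-82,0,0.32,-68,-72,-86,0,0.32,-96,-102,-86,0,0.32,-124,-132,-86,0,0.32,-152,-162,-86,0,0.32,-178,-189,-86,0,0.32,-197,-210,-86,0,0.32,-208,-222,-86,0,0.32,-208,-222,-86,0,0.32,-208,-222,-86,0])

```text
clock: 36.45
position: [456.7, 213.9, 173.1]
tool_rot: [-3.141, -0.001, -0.28]
ft_force: [0.1, -1.1, -1.0]
opening: 0.443
```

```bash
cat >> h.py <<'E'
def held(im,C,s,under,kind):
    hsv=cv2.cvtColor(im,cv2.COLOR_BGR2HSV); H,S,V=[hsv[...,i].astype(int) for i in range(3)]
    m=((S>110)&(H>12)&(H<32)) if kind=='gold' else (S<75)&(V>110)
    m=(m*255).astype(np.uint8); m[:185]=0;m[245:]=0;m[:,:248]=0;m[:,300:]=0
    m=cv2.morphologyEx(m,cv2.MORPH_OPEN,np.ones((5,5),np.uint8))
    c=max(blobs(m,50),key=lambda k:cv2.contourArea(k)); e=cv2.minEnclosingCircle(c)
    p=s['position']; w=on_plane([e[0]],p[2]-under+12,C)[0]; d=w[:2]-p[:2]; t=s['tool_rot'][2]
    print('px',e,cv2.boundingRect(c),'rmm',rect(c,p[2]-under+12,C)[1],'off',np.r_[d@[np.cos(t),np.sin(t)],d@[np.sin(t),-np.cos(t)]].round(2),'world d',d.round(2))
    return d
E
python3 - <<'E'
from h import *
s=read_state(); im,C=snap('wrist','w16.png'); d=held(im,C,s,86.2,'gold'); coins(im,C,20)
delta(582.5-d[0],146.9-d[1],103,-.281)
E
```

```text
px ((274.5111389160156, 216.65821838378906), 18.624204635620117) (257, 199, 36, 36) rmm (28.23307991027832, 29.346519470214844) off [-1.67  0.55] world d [-1.75 -0.07]
delta [140.7  28.6  70.1] spin -0.0 | pos [456.9 213.5 172.9] rot [-3.1412e+00 -1.3000e-03 -2.8100e-01] op 0.447 F [-0.9  0.4 -2. ] t 36.5
```

apply_moves(rows=[0.32,10,2,0,0,0.32,30,6,0,0,0.32,60,12,0,0,0.32,92,19,5,0,0.32,120,25,14,0,0.32,136,28,28,0,0.32,140.5,28.5,44,0,0.32,140.5,28.5,58,0,0.32,140.5,28.5,66,0,0.32,140.5,28.5,69,0,0.32,140.5,28.5,69,0,0.32,140.5,28.5,69,0])

```text
clock: 37.7
position: [583.3, 148.0, 103.8]
tool_rot: [-3.141, -0.001, -0.28]
ft_force: [0.5, 0.1, -0.6]
opening: 0.441
```

```bash
python3 - <<'E'
from h import *
delta(584.2,147,100,-.281)
im=cv2.imread('pics/w16.png'); z=im[20:180,180:360]; hsv=cv2.cvtColor(z,cv2.COLOR_BGR2HSV); m=((hsv[...,1]>100)&(hsv[...,0]>12)&(hsv[...,0]<32)).astype(np.uint8)*255
for k in blobs(m,40): print(cv2.boundingRect(k),cv2.contourArea(k),cv2.minEnclosingCircle(k))
E
```

```text
delta [1.2 0.7 3.8] spin 0.001 | pos [583.3 148.  103.8] rot [-3.1411e+00 -8.0000e-04 -2.8040e-01] op 0.441 F [ 0.5  0.1 -0.6] t 37.7
(46, 80, 32, 34) 803.5 ((60.9378547668457, 96.3163833618164), 16.814538955688477)
(175, 42, 5, 77) 89.0 ((178.5, 80.0), 38.003387451171875)
```

apply_moves(rows=[0.32,1,0.5,2,0,0.32,1,0.5,4,0,0.32,1,0.5,4,0,0.32,1,0.5,4,0])

```text
clock: 38.1
position: [584.0, 146.8, 99.3]
tool_rot: [-3.141, 0.0, -0.281]
ft_force: [1.1, 0.3, -1.4]
opening: 0.447
```

```bash
python3 - <<'E'
from h import *
delta(584.2,147,94.2,-.281)
E
```

```text
delta [ 0.1 -0.2  5.1] spin -0.0 | pos [584.  146.8  99.3] rot [-3.1414  0.     -0.2812] op 0.447 F [ 1.1  0.3 -1.4] t 38.1
```

apply_moves(rows=[0.32,0,0,1,0,0.32,0,0,2,0,0.32,0,0,3,0,0.32,0,0,4,0,0.32,0,0,4.5,0,0.32,0,0,4.5,0])

```text
clock: 38.7
position: [584.0, 146.7, 94.6]
tool_rot: [3.142, 0.0, -0.281]
ft_force: [-0.4, 0.0, -1.4]
opening: 0.445
```

```bash
python3 - <<'E'
from h import *
delta(584.2,147,94.2,-.281)
E
```

```text
delta [ 0.1 -0.3  0.4] spin -0.0 | pos [584.  146.7  94.6] rot [ 3.1416e+00  2.0000e-04 -2.8130e-01] op 0.445 F [-0.4  0.  -1.4] t 38.7
```

apply_moves(rows=[0.32,0,0,0.5,0,0.32,0,0,0.5,0,0.42,0,0,0.5,0,0.44,0,0,0.5,0,0.45,0,0,0.5,0,0.46,0,0,0.5,0,0.48,0,0,0.5,0,0.5,0,0,0.5,0,0.52,0,0,0.5,0,0.54,0,0,0.5,0,0.56,0,0,0.5,0,0.57,0,0,0.5,0,0.57,0,0,0,0,0.57,0,0,-4,0,0.57,0,0,-12,0,0.57,0,0,-30,0,0.57,0,0,-60,0,0.57,0,0,-90,0,0.57,0,0,-95,0,0.57,0,0,-95,0])

```text
clock: 40.7
position: [585.0, 146.9, 191.2]
tool_rot: [-3.14, -0.003, -0.281]
ft_force: [0.0, 1.3, -1.8]
opening: 0.572
```

```bash
python3 - <<'E'
from h import *
im,C=snap('top','t17.png'); coins(im,C,12,(220,150,390,290))
delta(417,-123,192,-.281)
E
```

```text
silver px 343 242 r 6.3 [ 493.  -144.9   12. ] rmm (25.801620483398438, 28.161354064941406)
delta [-85.5 305.5  -2.4] spin -0.0 | pos [583.9 146.8 189.7] rot [-3.1413e+00 -3.0000e-04 -2.8120e-01] op 0.573 F [-0.3 -0.6 -1.6] t 40.75
```

apply_moves(rows=[0.57,-3,10,0,0,0.57,-9,32,0,0,0.57,-18,65,0,0,0.57,-30,107,0,0,0.57,-42,150,0,0,0.57,-54,193,0,0,0.57,-65,234,0,0,0.57,-75,270,0,0,0.57,-83,295,0,0,0.57,-85.5,305.5,0,0,0.57,-85.5,305.5,0,0,0.57,-85.5,305.5,0,0])

```text
clock: 41.95
position: [417.1, -122.5, 189.2]
tool_rot: [-3.141, 0.001, -0.282]
ft_force: [0.4, -1.3, -1.1]
opening: 0.573
```

```bash
python3 - <<'E'
from h import *
im,C=snap('wrist','w18.png'); coins(im,C)
delta(494.6+1.5,-144.8-.2,106,-.281)
E
```

```text
silver px 274 114 r 14.8 [ 494.4 -145.2   12. ] rmm (29.699190139770508, 28.38762092590332)
delta [81.9  0.1 83.3] spin 0.0 | pos [ 417.5 -122.3  189.4] rot [-3.1409e+00  5.0000e-04 -2.8090e-01] op 0.57 F [-0.1  0.8 -1.4] t 42.0
```

apply_moves(rows=[0.57,10,0,0,0,0.57,30,0,5,0,0.57,55,0,15,0,0.57,73,0,30,0,0.57,82,0,48,0,0.57,82,0,64,0,0.57,82,0,77,0,0.57,82,0,83,0,0.57,82,0,83,0,0.57,82,0,83,0])

```text
clock: 43.0
position: [496.7, -145.6, 107.0]
tool_rot: [-3.142, -0.001, -0.281]
ft_force: [-0.3, -0.3, -1.2]
opening: 0.574
```

```bash
python3 - <<'E'
from h import *
delta(496,-145.1,86.8,-.281)
E
```

```text
delta [-0.8 -0.3 20.2] spin 0.0 | pos [ 496.7 -145.6  107. ] rot [-3.1415e+00 -6.0000e-04 -2.8050e-01] op 0.574 F [-0.3 -0.3 -1.2] t 43.0
```

apply_moves(rows=[0.57,-1,0,8,0,0.57,-1,0,14,0,0.57,-1,0,18,0,0.57,-1,0,20,0,0.57,-1,0,20,0,0.57,-1,0,20,0,0.55,-1,0,20,0,0.535,-1,0,20,0,0.52,-1,0,20,0,0.505,-1,0,20,0,0.49,-1,0,20,0,0.475,-1,0,20,0,0.46,-1,0,20,0,0.45,-1,0,20,0,0.44,-1,0,20,0,0.43,-1,0,20,0,0.42,-1,0,20,0,0.41,-1,0,20,0,0.4,-1,0,20,0,0.39,-1,0,20,0])

```text
clock: 45.0
position: [495.0, -145.5, 86.7]
tool_rot: [-3.141, 0.0, -0.281]
ft_force: [-0.7, 0.9, -0.7]
opening: 0.396
```

apply_moves(rows=[0.385,0,0,0,0,0.38,0,0,0,0,0.375,0,0,0,0,0.37,0,0,0,0,0.365,0,0,0,0,0.36,0,0,0,0,0.355,0,0,0,0,0.35,0,0,0,0,0.345,0,0,0,0,0.34,0,0,0,0,0.33,0,0,0,0,0.32,0,0,0,0,0.31,0,0,0,0,0.3,0,0,0,0,0.28,0,0,0,0,0.26,0,0,0,0,0.24,0,0,0,0,0.22,0,0,0,0])

```text
clock: 46.8
position: [495.0, -145.5, 86.7]
tool_rot: [-3.141, 0.0, -0.281]
ft_force: [0.2, -0.6, -0.9]
opening: 0.33
```

```bash
python3 - <<'E'
from h import *
delta(455.7,213.8,172,-.281)
E
```

```text
delta [-137.5 -334.3  -85.3] spin -0.0 | pos [ 495.  -145.5   86.7] rot [-3.1415e+00  1.0000e-04 -2.8120e-01] op 0.33 F [ 0.2 -0.6 -0.9] t 46.8
```

apply_moves(rows=[0.22,0,0,-2,0,0.22,0,0,-6,0,0.22,0,0,-14,0,0.22,0,0,-28,0,0.22,-4,-9,-48,0,0.22,-12,-30,-68,0,0.22,-25,-61,-82,0,0.22,-40,-98,-85,0,0.22,-56,-136,-85,0,0.22,-72,-175,-85,0,0.22,-88,-214,-85,0,0.22,-104,-253,-85,0,0.22,-118,-288,-85,0,0.22,-130,-315,-85,0,0.22,-137.5,-334,-85,0,0.22,-137.5,-334,-85,0,0.22,-137.5,-334,-85,0])

```text
clock: 48.5
position: [455.5, 213.5, 172.1]
tool_rot: [3.141, -0.0, -0.28]
ft_force: [-0.5, 0.5, -1.1]
opening: 0.335
```

```bash
python3 - <<'E'
from h import *
s=read_state(); im,C=snap('wrist','w19.png'); d=held(im,C,s,86.7,'silver')
delta(522.9-d[0],164.1-d[1],103,-.281)
cv2.imwrite('pics/c19.png',cv2.resize(im[20:280,130:430],(690,598)))
E
```

```text
px ((273.5, 195.0), 27.390790939331055) (248, 185, 52, 21) rmm (40.64130401611328, 16.19194793701172) off [15.98 -0.21] world d [15.41 -4.21]
delta [62.2 28.5 69. ] spin 0.0 | pos [455.6 213.  172. ] rot [ 3.1413e+00 -3.0000e-04 -2.8080e-01] op 0.33 F [ 0.1  0.2 -1.1] t 48.55
```

View pics/c19.png

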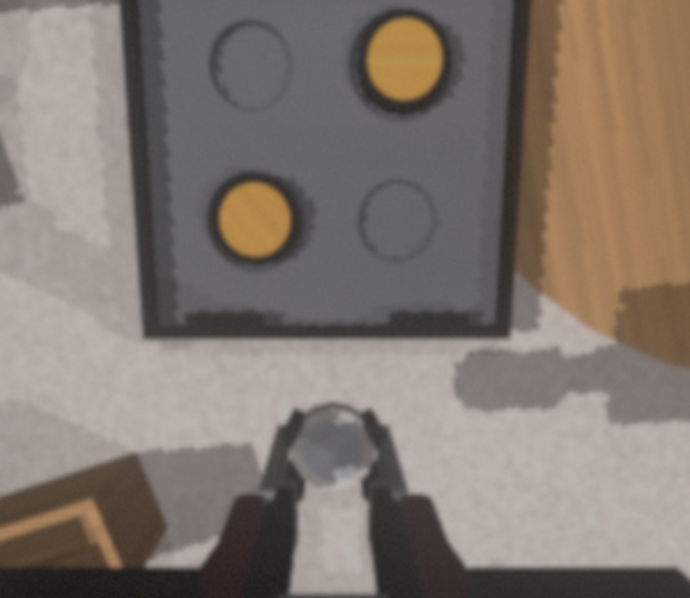

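Both golds are seated round and centred. The silver is held at about (332,447) in the crop, with reflections disturbing the mask. Check its edges.

```bash
python3 - <<'E'
from h import *
for f in ('w19','w16'):
    g=cv2.cvtColor(cv2.imread(f'pics/{f}.png'),cv2.COLOR_BGR2GRAY).astype(int)
    print(f,'col',g[188:246,272:277].mean(1).astype(int)); print('row',g[212:216,245:305].mean(0).astype(int))
E
```

```text
w19 col [173 173 173 175 176 171 151 120 100 104 115 119 116 115 116 115 109 102
  98  98  97  98  98  99 100 101 101 102 106 109 108 108 107 106 108 114
 122 126 126 125 126 134 146 163 170 167 163 162 163 164 165 166 168 172
 174 175 176 177]
row [177 169 149 115  84  73  70  69  68  65  73  87 100 110 115 114 114 111
 110 109 107 106 107 106 106 104 103 102 101 101 101 101  99  99  98  98
  97  97  98  98  98  99 101 102 105 103  98  90  79  66  64  68  71  74
  77  91 123 155 169 172]
w16 col [175 170 150 113  76  56  53  55  55  64  83 107 121 127 125 116 102  92
  89  89  90  88  88  87  88  91  94  98 101 102 103 102 101 101 107 120
 133 140 142 143 140 139 139 140 139 133 113  81  61  77 115 147 163 167
 168 168 168 172]
row [ 70  69  65  66  85 107 108  82  58  53  63  79  94  98 100  99 100 100
 100  99  99  99  99  99  97  96  96  95  94  93  91  92  90  90  89  88
  88  87  88  88  88  88  89  88  89  88  86  80  69  58  53  62  86 107
 104  79  63  64  68  72]
```

```bash
python3 - <<'E'
from h import *
delta(524.1,164.4,103,-.281)
E
```

```text
delta [79.3 27.7 69. ] spin 0.0 | pos [455.6 213.  172. ] rot [ 3.1413e+00 -3.0000e-04 -2.8080e-01] op 0.33 F [ 0.1  0.2 -1.1] t 48.55
```

apply_moves(rows=[0.22,10,4,0,0,0.22,30,11,0,0,0.22,52,19,5,0,0.22,70,25,14,0,0.22,79,28,28,0,0.22,79,28,44,0,0.22,79,28,57,0,0.22,79,28,65,0,0.22,79,28,68,0,0.22,79,28,68,0,0.22,79,28,68,0,0.22,79,28,68,0])

```text
clock: 49.75
position: [524.2, 165.0, 104.4]
tool_rot: [-3.141, -0.001, -0.281]
ft_force: [0.3, -0.9, -1.1]
opening: 0.332
```

```bash
python3 - <<'E'
from h import *
delta(524.1,164.4,100,-.281)
E
```

```text
delta [0.1 0.6 4.4] spin 0.0 | pos [524.2 165.  104.4] rot [-3.1409e+00 -1.1000e-03 -2.8090e-01] op 0.332 F [ 0.3 -0.9 -1.1] t 49.75
```

apply_moves(rows=[0.22,0,0.5,2,0,0.22,0,0.5,4,0,0.22,0,0.5,4,0,0.22,0,0.5,4,0])

```text
clock: 50.15
position: [523.5, 164.2, 99.6]
tool_rot: [-3.142, 0.0, -0.281]
ft_force: [0.6, -0.5, -0.1]
opening: 0.333
```

```bash
python3 - <<'E'
from h import *
delta(524.1,164.4,94.7,-.281)
E
```

```text
delta [ 0.6 -0.3  4.9] spin -0.0 | pos [523.5 164.2  99.6] rot [-3.1416e+00  2.0000e-04 -2.8120e-01] op 0.333 F [ 0.6 -0.5 -0.1] t 50.15
```

apply_moves(rows=[0.22,0.5,0,0,0,0.22,0.5,0,1,0,0.22,0.5,0,2,0,0.22,0.5,0,3,0,0.22,0.5,0,4,0,0.22,0.5,0,4.5,0,0.22,0.5,0,4.5,0])

```text
clock: 50.85
position: [524.0, 164.1, 95.1]
tool_rot: [3.142, 0.0, -0.281]
ft_force: [0.6, 0.2, -1.1]
opening: 0.335
```

```bash
python3 - <<'E'
from h import *
delta(524.1,164.4,94.7,-.281)
E
```

```text
delta [ 0.1 -0.3  0.4] spin -0.0 | pos [524.  164.1  95.1] rot [ 3.1416e+00  2.0000e-04 -2.8120e-01] op 0.335 F [ 0.6  0.2 -1.1] t 50.85
```

The silver entered its recess without contact. Release and rise.

apply_moves(rows=[0.3,0,0,0.5,0,0.32,0,0,0.5,0,0.33,0,0,0.5,0,0.34,0,0,0.5,0,0.35,0,0,0.5,0,0.37,0,0,0.5,0,0.39,0,0,0.5,0,0.41,0,0,0.5,0,0.43,0,0,0.5,0,0.45,0,0,0.5,0,0.47,0,0,0.5,0,0.5,0,0,0.5,0,0.53,0,0,0.5,0,0.55,0,0,0.5,0,0.57,0,0,0.5,0,0.57,0,0,0,0,0.57,0,0,-4,0,0.57,0,0,-14,0,0.57,0,0,-30,0,0.57,0,0,-45,0])

```text
clock: 52.85
position: [524.1, 164.1, 141.4]
tool_rot: [-3.141, -0.0, -0.281]
ft_force: [0.5, 0.1, -1.1]
opening: 0.571
```

```bash
python3 - <<'E'
from h import *
delta(455.7,213.8,195,-.281)
E
```

```text
delta [-79.5 -28.7 -53.6] spin -0.0 | pos [524.1 164.1 141.4] rot [-3.1414e+00 -1.0000e-04 -2.8130e-01] op 0.571 F [ 0.5  0.1 -1.1] t 52.85
```

apply_moves(rows=[0.57,-5,-2,-20,0,0.57,-20,-7,-40,0,0.57,-45,-16,-54,0,0.57,-66,-24,-54,0,0.57,-79,-29,-54,0,0.57,-79,-29,-54,0,0.57,-79,-29,-54,0])

```text
clock: 53.55
position: [456.6, 213.8, 194.3]
tool_rot: [-3.142, -0.001, -0.28]
ft_force: [-0.0, -0.5, -1.2]
opening: 0.574
```

```bash
python3 - <<'E'
from h import *
im,C=snap('wrist','w20.png'); t,_=snap('top','t20.png')
delta(431.6,361.4,198,0.042)
a=cv2.resize(im[10:270,130:430],(480,416)); b=cv2.resize(t[60:320,60:480],(310,192)); o=np.zeros((416,790,3),np.uint8);o[:,:480]=a;o[:192,480:]=b
cv2.imwrite('pics/c20.png',o)
E
```

```text
delta [ -65.5 -135.    -3.9] spin -0.324 | pos [457.1 213.5 194.1] rot [ 3.1416e+00 -4.0000e-04 -2.8150e-01] op 0.573 F [ 0.8 -0.7 -2.2] t 53.65
```

View pics/c20.png

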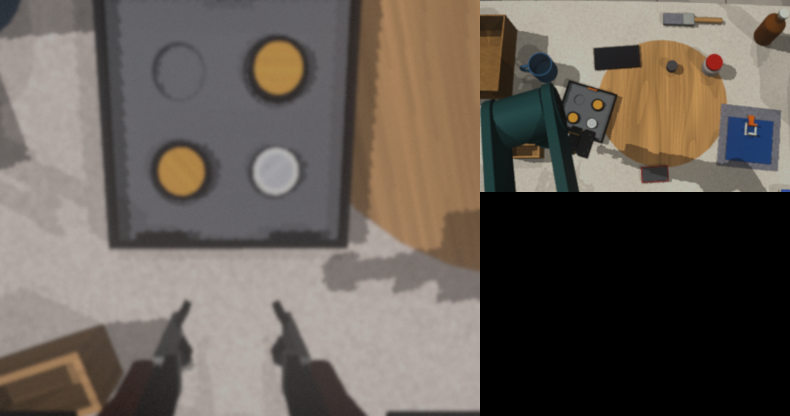

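All three coins are seated flat in the proper recesses and none remain on the table. Return the tongs.

apply_moves(rows=[0.57,-5,-10,0,-0.03,0.57,-15,-32,0,-0.08,0.57,-30,-62,-2,-0.15,0.57,-46,-94,-4,-0.22,0.57,-58,-119,-4,-0.28,0.57,-65,-132,-4,-0.32,0.57,-65.5,-135,-4,-0.324,0.57,-65.5,-135,-4,-0.324,0.57,-65.5,-135,-4,-0.324,0.57,-65.5,-135,-4,-0.324])

```text
clock: 54.65
position: [431.0, 360.6, 198.1]
tool_rot: [3.141, 0.0, 0.041]
ft_force: [0.1, 0.5, -0.8]
opening: 0.569
```

```bash
python3 - <<'E'
from h import *
delta(431.6,361.2,155,0.042)
E
```

```text
delta [ 0.7 -0.6 43.1] spin -0.001 | pos [431.  360.6 198.1] rot [3.1412e+00 3.0000e-04 4.1100e-02] op 0.569 F [ 0.1  0.5 -0.8] t 54.65
```

apply_moves(rows=[0.57,0.5,-0.5,15,0,0.57,0.5,-0.5,32,0,0.57,0.5,-0.5,43,0,0.57,0.5,-0.5,43,0,0.57,0.5,-0.5,55,0,0.57,0.5,-0.5,68,0,0.57,0.5,-0.5,80,0,0.57,0.5,-0.5,92,0,0.57,0.5,-0.5,102,0,0.57,0.5,-0.5,108,0,0.57,0.5,-0.5,110,0,0.57,0.5,-0.5,110,0])

```text
clock: 55.85
position: [431.2, 362.3, 88.0]
tool_rot: [3.142, 0.0, 0.043]
ft_force: [-0.7, -0.9, -1.1]
opening: 0.567
```

```bash
python3 - <<'E'
from h import *
delta(431.6,361.2,84.9,0.042)
E
```

```text
delta [0.4 1.2 3.1] spin 0.001 | pos [431.2 362.3  88. ] rot [3.1416e+00 3.0000e-04 4.2800e-02] op 0.567 F [-0.7 -0.9 -1.1] t 55.85
```

apply_moves(rows=[0.57,0,1,1.5,0,0.57,0,1,2.5,0,0.57,0,1,3,0,0.57,0,1,3,0,0.6,0,1,3,0,0.64,0,1,3,0,0.68,0,1,3,0,0.72,0,1,3,0,0.8,0,1,3,0,0.9,0,1,3,0,1,0,1,3,0,1,0,1,3,0,1,0,1,3,0])

```text
clock: 57.15
position: [431.3, 361.3, 85.2]
tool_rot: [-3.141, 0.0, 0.043]
ft_force: [-0.2, 0.6, -0.4]
opening: 0.996
```

apply_moves(rows=[1,0,0,-8,0,1,0,0,-25,0,1,0,0,-50,0,1,0,0,-85,0,1,0,0,-120,0,1,0,0,-150,0,1,-33,0,-150,0,1,-66,16,-150,0,1,-66,16,-150,0,1,-66,16,-150,0])

```text
clock: 58.15
position: [365.7, 342.4, 236.0]
tool_rot: [-3.141, -0.001, 0.043]
ft_force: [-0.1, 1.0, -0.3]
opening: 1.002
```

```bash
python3 - <<'E'
from h import *
im,C=snap('wrist','w21.png'); delta(431.6,361.2,84.9,0.042)
old=cv2.imread('pics/w8.png')
hsv=cv2.cvtColor(im,cv2.COLOR_BGR2HSV); H,S,V=[hsv[...,i].astype(int) for i in range(3)]
w=((H<25)&(S>80)&(V>70)).astype(np.uint8)*255; o=np.zeros_like(w); o[85:170,190:330]=w[85:170,190:330]
k=blobs(o,50)[0]; x,y,ww,h=cv2.boundingRect(k); print((x,y,ww,h),rect(k,66,C))
# grey bridge (z=142)
m=((S<40)&(V>60)&(V<140)).astype(np.uint8)*255; q=np.zeros_like(m); q[y+4:y+h-4,x+6:x+ww-6]=m[y+4:y+h-4,x+6:x+ww-6]
for b in blobs(q,30): print('bridge',cv2.boundingRect(b),rect(b,142,C))
t,C=snap('top','t21.png'); d=cv2.absdiff(t,cv2.imread('pics/top0.png')).max(2)>60
d=cv2.morphologyEx((d*255).astype(np.uint8),cv2.MORPH_OPEN,np.ones((3,3),np.uint8)); print([(cv2.boundingRect(b),int(cv2.contourArea(b))) for b in blobs(d,12)])
E
```

```text
delta [ 65.5 -15.4 151.2] spin 0.001 | pos [366.6 342.8 235.9] rot [-3.1406e+00 -1.6000e-03  4.2900e-02] op 0.995 F [0.1 0.8 0.3] t 58.2
(215, 108, 90, 42) ((430.4448547363281, 360.7164001464844), (40.869083404541016, 92.9469985961914), 1.7004653215408325)
bridge (221, 119, 49, 22) ((430.3720397949219, 368.9107666015625), (16.493999481201172, 39.038108825683594), 2.4755725860595703)
bridge (276, 123, 14, 14) ((431.7297668457031, 338.5255432128906), (10.210173606872559, 10.518428802490234), 2.56091046333313)
[((219, 362, 341, 58), 14368), ((0, 229, 133, 191), 12738), ((0, 336, 32, 84), 1310), ((205, 220, 13, 14), 127), ((179, 213, 14, 13), 120), ((211, 195, 15, 13), 116), ((411, 244, 25, 11), 111), ((339, 236, 10, 11), 78), ((424, 217, 9, 14), 71), ((422, 256, 12, 13), 55), ((205, 182, 9, 12), 53), ((301, 188, 10, 11), 42), ((291, 238, 13, 12), 39), ((435, 236, 12, 11), 37), ((448, 239, 8, 9), 29), ((406, 235, 7, 8), 29), ((450, 230, 6, 6), 23), ((420, 255, 5, 6), 17), ((427, 232, 4, 6), 14), ((408, 226, 5, 5), 13)]
```

```bash
python3 -c "
from h import *
print(r.finish_job())"
```

```text
the job is handed in; nothing more can be done
None
```

I finished the task and handed it in at about 58 s on the robot's clock; it reports no verdict.

- **Cover:** I pinched the tab fully in, swung the cover up, drew it out and laid it flat on the mat, right way up. The moves only allow turning about the tool's axis, so I could not tilt the gripper; the cover pivoted within the pinch instead. It lies square to the mat, with its reference point measured about 4 mm off the mat's centre, towards the robot.
- **Coins:** Three coins were there: two gold and one silver. One gold was knocked aside partway through; I found it again and picked it up. I set both golds in the big recesses and the silver in a small one, using only the tongs. Each went about 3 mm or more below plate level without resistance. The last close view of the tray shows all three seated, and none are left on the table.
- **Tongs:** They are back in the stand and the gripper is open and clear. I checked this by numbers only, as I had no picture views left: the stand has not moved, and the tongs are in its pocket in line with it. One measurement put the top bar about 8 mm off centre, but it included part of a handle, so I don't trust that figure.
- **Other things:** A before-and-after comparison of the top view shows changes only at the tray, the mat, where the coins had been and where the arm now stands. The arm hides the stand in that view.

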